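Load a bearing ball into an isolation foot with a one-ball scoop

TASK

One of the two cup-shaped isolation feet beside the amplifier still lacks its bearing ball. With the one-ball scoop, scoop a single ball from the tray, tip it gently (no long drop) into the empty foot, and stand the scoop back on its pale mat, lengthways. Do not touch the polished balls with the gripper, and leave the other two balls in the tray.

Things in the scene. Friction and masses are not known exactly. Their poses are not given: they have to be found in the camera images.
- scoop: loose steel one-ball scoop with black handle, 150 mm long, about 90 g, standing level on the mat. Origin: on its underside below the pocket's centre; x towards the lip, z up; scoop offsets are (x, y, z) in this frame, mm. A thin neck behind the head rises to the handle; at x = -122, at the handle's far end, a thin leg goes down to a 40 mm wide foot bar (z = 0), so the scoop stands by itself
- scoop_grip (a point): middle of the scoop's handle, at (-80, 0, 45): a straight bar along x, 90 mm long (x -130 to -40), 12 mm wide (y), 18 mm high (z 36 to 54); grip it here from above, across its width
- scoop_pocket (a point): where a ball's centre sits in the pocket, at (0, 0, 11.3): the head is a 36 mm wide, 2.6 mm thick plate with a 10.5 mm round hole that holds one ball. Cheeks 12 mm high beside it, 22 mm apart, flare to 32 mm apart at x = 9 and end there; a 14 mm high back wall stands 11 mm behind the centre, so a ball can leave only over the lip
- scoop_lip (a point): middle of the scoop's front edge, 1 mm thick, at (24, 0, 0.5); the plate thins to it in a ramp from x = 14. A ball in the pocket stays there until the scoop is pitched lip-down by more than about 32 degrees, then it rolls out over the lip
- scoop_mid (a point): point on the scoop's underside midway between its ends, at (-50, 0, 0)
- mat: fixed pale grey-beige plastic mat, 170 x 66 x 3 mm, on the bench to the right of the amplifier, near the bench's front edge. Origin: centre of its underside; x along its length. At the start the scoop stands on it along x
- tray: fixed shallow tray, 124 (x) x 150 (y) mm, grey walls 5 mm thick, dark floor. Origin: centre of its underside; x from the front wall (robot's side) to the back. Walls 26 mm high, the front one (x = -60 mm) 16 mm. The floor slopes down to the back by 3 degrees: its top is 12 mm above the bench at x = -60 mm, 8.9 mm at x = 0, 7.2 mm at x = 32 mm
- tray_fence (a point): middle of the front face of an upright steel strip across the tray (face at tray x = 32 mm, 13 mm high, 6 mm free below: the scoop's plate passes under, its cheeks do not). Balls lie against it, centres at tray x = 22 mm. It holds a ball back while the lip is pushed under along the floor, until the ball drops in the pocket, firm between strip and back wall
- ball_1: polished steel bearing ball, 20 mm in diameter, about 33 g; origin at its centre. It slides and rolls very easily. Starts in the tray, lying against the upright strip. All three balls are alike
- ball_2: polished steel bearing ball, 20 mm in diameter, about 33 g; origin at its centre. It slides and rolls very easily. Starts in the tray, lying against the upright strip. All three balls are alike
- ball_3: polished steel bearing ball, 20 mm in diameter, about 33 g; origin at its centre. It slides and rolls very easily. Starts in the tray, lying against the upright strip. All three balls are alike
- cup_empty: the isolation foot that is empty: fixed round aluminium cup, 60 mm outside and 52 mm inside diameter, 34 mm high, inner floor at 10 mm, open at the top with a dark rubber band round its base. Origin: centre of its underside. It stands right of the amplifier (114 mm high), left of the tray. A shelf hangs over the bench's back (x > 0.72 m, from 0.4 m up), so best tip from the tray's side, lip to the left
- cup_full: the other foot, alike, which already has its ball fixed in it; leave it

How it is judged:
On the way, in this order (a step that is already met when the one before it is completed fails the run):
1. one ball sits in the scoop's pocket, lifted clear of the tray (ball centre over 65 mm above the bench), the other two still in the tray ((((distance between ball_1 and scoop_pocket below 0.006 m and height (world z) of ball_1 above 0.065 m) and (x of ball_2 in the frame of tray between -0.06 and 0.06 m and y of ball_2 in the frame of tray between -0.073 and 0.073 m and z of ball_2 in the frame of tray between 0.005 and 0.03 m) and (x of ball_3 in the frame of tray between -0.06 and 0.06 m and y of ball_3 in the frame of tray between -0.073 and 0.073 m and z of ball_3 in the frame of tray between 0.005 and 0.03 m)) or ((distance between ball_2 and scoop_pocket below 0.006 m and height (world z) of ball_2 above 0.065 m) and (x of ball_1 in the frame of tray between -0.06 and 0.06 m and y of ball_1 in the frame of tray between -0.073 and 0.073 m and z of ball_1 in the frame of tray between 0.005 and 0.03 m) and (x of ball_3 in the frame of tray between -0.06 and 0.06 m and y of ball_3 in the frame of tray between -0.073 and 0.073 m and z of ball_3 in the frame of tray between 0.005 and 0.03 m)) or ((distance between ball_3 and scoop_pocket below 0.006 m and height (world z) of ball_3 above 0.065 m) and (x of ball_1 in the frame of tray between -0.06 and 0.06 m and y of ball_1 in the frame of tray between -0.073 and 0.073 m and z of ball_1 in the frame of tray between 0.005 and 0.03 m) and (x of ball_2 in the frame of tray between -0.06 and 0.06 m and y of ball_2 in the frame of tray between -0.073 and 0.073 m and z of ball_2 in the frame of tray between 0.005 and 0.03 m)))), for 0.2 s.
2. that one ball lies in the empty foot, the other two in the tray ((((horizontal distance between ball_1 and cup_empty below 0.019 m and z of ball_1 in the frame of cup_empty between 0.014 and 0.026 m) and (x of ball_2 in the frame of tray between -0.06 and 0.06 m and y of ball_2 in the frame of tray between -0.073 and 0.073 m and z of ball_2 in the frame of tray between 0.005 and 0.03 m) and (x of ball_3 in the frame of tray between -0.06 and 0.06 m and y of ball_3 in the frame of tray between -0.073 and 0.073 m and z of ball_3 in the frame of tray between 0.005 and 0.03 m)) or ((horizontal distance between ball_2 and cup_empty below 0.019 m and z of ball_2 in the frame of cup_empty between 0.014 and 0.026 m) and (x of ball_1 in the frame of tray between -0.06 and 0.06 m and y of ball_1 in the frame of tray between -0.073 and 0.073 m and z of ball_1 in the frame of tray between 0.005 and 0.03 m) and (x of ball_3 in the frame of tray between -0.06 and 0.06 m and y of ball_3 in the frame of tray between -0.073 and 0.073 m and z of ball_3 in the frame of tray between 0.005 and 0.03 m)) or ((horizontal distance between ball_3 and cup_empty below 0.019 m and z of ball_3 in the frame of cup_empty between 0.014 and 0.026 m) and (x of ball_1 in the frame of tray between -0.06 and 0.06 m and y of ball_1 in the frame of tray between -0.073 and 0.073 m and z of ball_1 in the frame of tray between 0.005 and 0.03 m) and (x of ball_2 in the frame of tray between -0.06 and 0.06 m and y of ball_2 in the frame of tray between -0.073 and 0.073 m and z of ball_2 in the frame of tray between 0.005 and 0.03 m)))), for 0.2 s.
At the end, for the whole second after the job is handed in: One ball lies at rest on the floor inside the foot that was empty, the other two balls are in the tray, and the scoop stands at rest on the mat: upright within 0.1 rad, its middle within 35 mm of the mat's centre, along the mat (either way round) within 0.4 rad ((((horizontal distance between ball_1 and cup_empty below 0.019 m and z of ball_1 in the frame of cup_empty between 0.014 and 0.026 m) and linear speed of ball_1 below 0.02 m/s and (x of ball_2 in the frame of tray between -0.06 and 0.06 m and y of ball_2 in the frame of tray between -0.073 and 0.073 m and z of ball_2 in the frame of tray between 0.005 and 0.03 m) and (x of ball_3 in the frame of tray between -0.06 and 0.06 m and y of ball_3 in the frame of tray between -0.073 and 0.073 m and z of ball_3 in the frame of tray between 0.005 and 0.03 m)) or ((horizontal distance between ball_2 and cup_empty below 0.019 m and z of ball_2 in the frame of cup_empty between 0.014 and 0.026 m) and linear speed of ball_2 below 0.02 m/s and (x of ball_1 in the frame of tray between -0.06 and 0.06 m and y of ball_1 in the frame of tray between -0.073 and 0.073 m and z of ball_1 in the frame of tray between 0.005 and 0.03 m) and (x of ball_3 in the frame of tray between -0.06 and 0.06 m and y of ball_3 in the frame of tray between -0.073 and 0.073 m and z of ball_3 in the frame of tray between 0.005 and 0.03 m)) or ((horizontal distance between ball_3 and cup_empty below 0.019 m and z of ball_3 in the frame of cup_empty between 0.014 and 0.026 m) and linear speed of ball_3 below 0.02 m/s and (x of ball_1 in the frame of tray between -0.06 and 0.06 m and y of ball_1 in the frame of tray between -0.073 and 0.073 m and z of ball_1 in the frame of tray between 0.005 and 0.03 m) and (x of ball_2 in the frame of tray between -0.06 and 0.06 m and y of ball_2 in the frame of tray between -0.073 and 0.073 m and z of ball_2 in the frame of tray between 0.005 and 0.03 m))) and horizontal distance between scoop_mid and mat below 0.035 m and angle between the x axis of scoop and the x axis of mat, either way round below 0.4 rad and angle between scoop's own z axis and vertical below 0.1 rad and height (world z) of scoop below 0.008 m and linear speed of scoop below 0.02 m/s); the robot touches nothing.
It fails at once if the fingers touch a ball (contact force between the fingers and ball_1 above 0.3 N or contact force between the fingers and ball_2 above 0.3 N or contact force between the fingers and ball_3 above 0.3 N).
It fails at once if a ball moves faster than 1.3 m/s (dropped from more than about 85 mm, or flung) (linear speed of any of ball_1, ball_2, ball_3 above 1.3 m/s).
It also fails if it takes over 64 s, if anything falls off the work surface, if the arm or the gripper's body presses on something with over 40 N, if the wrist force passes 120 N, or if a joint passes its speed limit or range.

ROBOT

A 6-joint arm with a two-finger parallel gripper is mounted at the origin on a cart in front of the work surface, level with it; the furniture and walls round the work are solid. World frame = base frame: x ahead of the robot, y to its left, z up, the work surface at z = 0. Lengths are in m, angles in rad, forces in N, time in s.
With the tool pointing down it reaches from about 0.325 to 0.9 m from the base axis. Payload 6.1 kg.
Tool frame: the origin (TCP) lies at the very end of the fingers, on their centre line; the grasp point (between the pads) lies 19 mm behind it; z points along the fingers, y is the line along which they close (so a half turn about z gives the same grasp; the last joint's range is limited). The gripper opens to 85 mm and grips with 20 to 120 N. Pads are 22 mm wide; open, the fingers measure 114 mm over their backs; the gripper's body (76 mm by 85 mm) begins 54 mm behind the grasp point. The pads swing forward as they close: fully open they stand 13 mm farther back than shut.
Start: joints at [-1.247, 0.22, 1.526, -0, 1.395, -0.126], TCP at [0.272, -0.563, 0.231] pointing down, gripper open.
Joint ranges: [-2.98, 2.98], [-0.91, 2.08], [0.09, 2.57], [-1.24, 4.39], [0.2, 2.65], [-2.68, 2.68]. Speed limits (rad/s): [2.57, 2.57, 3.01, 3.14, 3.14, 3.14].

INTERFACE

Orientations are given as a 3x3 rotation matrix whose columns are the frame's x, y, z axes.
In Python, from workcell import bot gives the robot as it stands.
- The arm moves only by the tool servo_tool, never from a script. Its argument "commands" is a list of rows, each a list of 7 numbers: the turn, a rotation vector about the tool's x, y, z in degrees, then the shift along the tool's x, y, z in mm, then the finger opening in mm, from 0 to 85.4. In form: [[wx, wy, wz, x, y, z, grip], ...]. A call has 1 to 8 rows; each row shifts and turns the commanded pose from where the row before left it, along the tool's axes as they then stand; what a row does not reach is not made up. A row lasts 1/10 s, in which the tool goes at most 50 mm and 8.59 degrees, less where a joint would pass 70% of its speed; a pose out of reach is approached as far as the arm can. A call with a gripper value outside its range is refused whole. The fingers move at their own pace and stop on an object; "grip_force" is the grip in N (left out, the last holds). Time passes only in rows, so rows that do not move let the fingers close. It gives the time, the measured TCP pose, the force, the opening and the grip force at its end, in the units of the state.
- bot.observe(): the state, without advancing time (a new reading comes with each control period).
- bot.read_camera(name): name is "side" or "top"; returns a dict with "img" (420x560x3 uint8, red, green, blue), "vfov" (degrees; the focal length in pixels is half the picture's height over the tangent of half this angle, whatever the lens; pixels are square), "cx", "cy" (the principal point, pixels), "cam_to_world" (4x4, takes a point from camera to world coordinates). Camera axes: x right, y down, z forward; pixel columns grow to the right and rows downward; lengths in m; the calibration is good to about 2 mm. A picture is of the moment at which its call begins. There is no depth.
- bot.hand_in(): hands the job in; it is judged then, once.
Trained networks look in a picture, given as the dict that the camera call returned (one of the last four; its "shot" number tells which), for a name from the list of things; names that differ only in an ending like _2 or _b are one class to them, and where a whole thing is asked for, a point or a joint stands for the part that bears it (a point fixed in the world has none). Each returns a list of dicts, best first, with "score" (0 to 1); they miss things now and then, are a little off and sometimes report something else, mostly with a low value. They report only what shows in the picture. A call takes as long as a camera call.
- bot.recognise(thing, picture): "rect" ([left, top, right, bottom] in pixels, round what is visible of it).
- bot.masks_of(thing, picture): "pixels" (420x560 bool, what is visible of it) and "rect" ([left, top, right, bottom] in pixels, round what is visible of it).
- bot.spot_point(thing, picture): "centre" ([column, row] in pixels: a listed point, or the origin of a listed thing).
The state is a dict: "t": time; "qpos": joint angles; "dq": joint speeds; "joint_efforts": joint torques, N m; "tool_pos": TCP position; "eef_rot": TCP orientation; "wrist_force": force on the tool from outside, world axes, zero at the start; "torque": the same for the moment, N m; "width": finger opening in m; "grasp_force": force on a finger pad.
Only numpy, scipy, OpenCV 4.12 (cv2) and the standard library are available. Lean on these libraries where they do the work, as an engineer would, in place of code of your own. Each camera call takes 0.05 s, during which the arm holds its last target. There are 200 camera calls.

## Working session

There is one attempt and no reset: what is moved stays moved. The work goes in short steps, Python scripts to look and compute and a tool call to move; the robot and the scene stay as the last step left them, time stands still between calls to the robot, and variables do not carry over. Pictures are saved under pics/ and viewed, at most 10 in all, crops included, and the job is handed in when it is done.

Besides the shell and the picture viewer there is one more tool, called after "Emit:" as name(argument=value, ...), one argument or row to a line, values as JSON. servo_tool: Moves the arm, as the interface text tells. Its arguments: {"type":"object","properties":{"commands":{"type":"array"},"grip_force":{"type":"number"}},"required":["commands"]}

```bash
ls; mkdir -p pics; cat > h.py <<'E'
import numpy as np, cv2
from workcell import bot
def cam(n):
    return bot.read_camera(n)
def f(p): return p["img"].shape[0]/2/np.tan(np.radians(p["vfov"])/2)
def ray(p,uv):
    F=f(p); d=np.array([(uv[0]-p["cx"])/F,(uv[1]-p["cy"])/F,1]); T=np.array(p["cam_to_world"])
    return T[:3,3],T[:3,:3]@d
def onz(p,uv,z):
    o,d=ray(p,uv); return o+d*(z-o[2])/d[2]
def proj(p,X):
    T=np.array(p["cam_to_world"]); c=T[:3,:3].T@(np.array(X)-T[:3,3]); return np.array([p["cx"],p["cy"]])+f(p)*c[:2]/c[2]
def tri(l):
    A=np.zeros((3,3));b=np.zeros(3)
    for p,uv in l:
        o,d=ray(p,uv); d=d/np.linalg.norm(d); M=np.eye(3)-np.outer(d,d); A+=M;b+=M@o
    return np.linalg.solve(A,b)
E
python3 - <<'E'
from h import *
np.set_printoptions(precision=4,suppress=True)
P={n:cam(n) for n in("side","top")}
for n,p in P.items():
    cv2.imwrite(f"pics/{n}0.png",p["img"][:,:,::-1]); print(n,p["vfov"],p["cx"],p["cy"],np.array(p["cam_to_world"]).tolist())
    for t in["scoop","scoop_grip","scoop_pocket","scoop_lip","scoop_mid","mat","tray","tray_fence","ball_1","cup_empty","cup_full"]:
        print(t,[(np.round(r["centre"],1).tolist(),round(r["score"],2)) for r in bot.spot_point(t,p)[:5]],[(np.round(r["rect"]).tolist(),round(r["score"],2)) for r in bot.recognise(t,p)[:4]] if t in("ball_1","scoop","mat","tray","cup_empty","cup_full") else "")
s=bot.observe();print(s["t"],s["tool_pos"],s["eef_rot"])
E
```

```text
pics
side 42.84822887976073 280.1672748588171 211.03981691930352 [[0.9979135904382836, 0.042473043228249754, -0.04862619271035938, 0.4902846110657955], [0.06344213137564206, -0.5053015191510059, 0.8606076171579018, -1.2191124339083852], [0.011981735479034425, -0.8618969865028054, -0.5069418336183091, 0.6191046128598232], [0.0, 0.0, 0.0, 1.0]]
scoop [([245.1, 226.8], 0.79)] [([190.0, 208.0, 260.0, 246.0], 0.25)]
scoop_grip [([212.4, 215.8], 0.73)] 
scoop_pocket [([245.0, 218.6], 0.65)] 
scoop_lip [([251.8, 218.6], 0.8)] 
scoop_mid [([226.0, 227.7], 0.88)] 
mat [([228.1, 237.2], 0.84)] [([188.0, 216.0, 266.0, 255.0], 0.76), ([340.0, 194.0, 370.0, 218.0], 0.65)]
tray [([324.8, 270.3], 0.92)] [([275.0, 232.0, 373.0, 299.0], 0.64)]
tray_fence [([333.9, 266.5], 0.62), ([323.0, 225.1], 0.34)] 
ball_1 [([344.1, 256.6], 0.6), ([319.9, 277.6], 0.52), ([331.6, 265.3], 0.4)] [([326.0, 261.0, 336.0, 274.0], 0.63), ([317.0, 272.0, 322.0, 281.0], 0.56), ([340.0, 252.0, 351.0, 259.0], 0.56)]
cup_empty [([352.9, 209.8], 0.78)] [([191.0, 212.0, 261.0, 247.0], 0.64), ([341.0, 192.0, 367.0, 215.0], 0.55
[... 691 characters left out ...]
)] [([235.0, 231.0, 321.0, 315.0], 0.79)]
tray [([334.9, 171.4], 0.73)] [([288.0, 120.0, 385.0, 218.0], 0.56), ([320.0, 141.0, 327.0, 150.0], 0.38), ([231.0, 150.0, 263.0, 189.0], 0.33)]
tray_fence [([344.8, 153.8], 0.9)] 
ball_1 [([249.9, 249.0], 0.69), ([322.7, 145.8], 0.63), ([361.1, 169.4], 0.56), ([342.9, 163.7], 0.49)] [([356.0, 165.0, 367.0, 177.0], 0.63), ([339.0, 158.0, 350.0, 163.0], 0.59), ([317.0, 143.0, 326.0, 149.0], 0.54)]
cup_empty [([209.8, 128.9], 0.61)] [([195.0, 111.0, 228.0, 150.0], 0.69)]
cup_full [([249.5, 169.1], 0.55)] [([232.0, 151.0, 263.0, 186.0], 0.88)]
1.8 [ 0.2717 -0.5628  0.2313] [[ 0.9005  0.4348 -0.    ]
 [ 0.4348 -0.9005  0.    ]
 [-0.     -0.     -1.    ]]
```

```bash
python3 - <<'E'
import cv2
a=cv2.imread("pics/top0.png")[100:325,180:400]; cv2.imwrite("pics/top0c.png",cv2.resize(a,None,fx=2.65,fy=2.65,interpolation=cv2.INTER_CUBIC))
a=cv2.imread("pics/side0.png")[150:320,170:400]; cv2.imwrite("pics/side0c.png",cv2.resize(a,None,fx=3.4,fy=3.4,interpolation=cv2.INTER_CUBIC))
E
```

```text
(no output)
```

View pics/top0c.png

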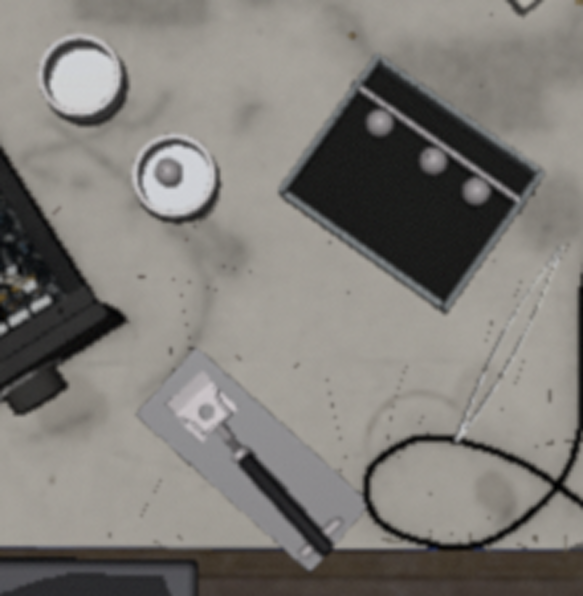

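View pics/side0c.png

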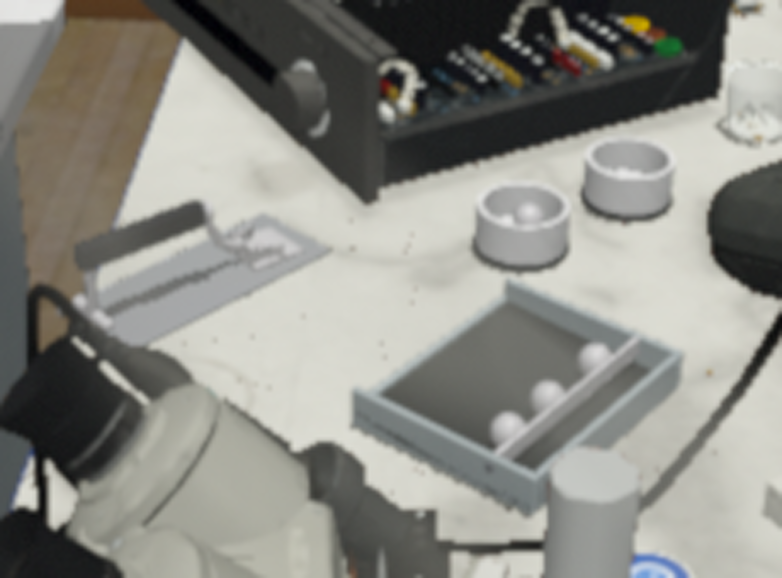

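```bash
cat > fit.py <<'E'
from h import *
from scipy.optimize import minimize
def box(a,b): return np.array([[x,y,z] for x in(a[0],b[0]) for y in(a[1],b[1]) for z in(a[2],b[2])])/1e3
th=np.linspace(0,2*np.pi,40)
M={"mat":[box((-85,-33,0),(85,33,3))],
"tray":[np.vstack([box((-62,-75,0),(62,75,16)),box((-57,-75,0),(62,75,26))])],
"cup":[np.array([[.03*np.cos(t),.03*np.sin(t),z] for t in th for z in(0,.034)])],
"scoop":[box((-11,-18,0),(24,18,1)),box((-11,-16,0),(0,16,12)),box((-130,-6,36),(-40,6,54)),box((-124,-20,0),(-118,20,4))]}
def sil(p,m,q,z=0):
    S=4; im=np.zeros((420*S//2,560*S//2),np.uint8); im=np.zeros((420*2,560*2),np.uint8)
    c,s=np.cos(q[2]),np.sin(q[2])
    for b in M[m]:
        X=b@np.array([[c,s,0],[-s,c,0],[0,0,1]])+[q[0],q[1],z]
        uv=np.array([proj(p,x) for x in X])
        h=cv2.convexHull(((uv+.5)*2*16-8).astype(np.float32)).astype(np.int32)
        cv2.fillConvexPoly(im,h,1,shift=4)
    return cv2.resize(im.astype(np.float32),(560,420),interpolation=cv2.INTER_AREA)
def fit(m,views,q0,z=0):
    def cost(q):
        return sum(np.abs(sil(p,m,q,z)-k).sum()/k.sum() for p,k in views)
    best=None
    q=np.array(q0,float)
    for d in((.01,.01,.15),(.003,.003,.04)):
        r=minimize(cost,q,method="Nelder-Mead",options=dict(initial_simplex=[q]+[q+np.eye(3)[i]*d[i] for i in range(3)],xatol=1e-5,fatol=1e-5,maxiter=150)); q=r.x
    return q,r.fun
E
cat > m1.py <<'E'
from fit import *
np.set_printoptions(precision=4,suppress=True)
P={n:cam(n) for n in("side","top")}
import pickle
K={}
for n,p in P.items():
    for t in("tray","mat","cup_empty","cup_full","scoop"):
        r=bot.masks_of(t,p); K[n,t]=r; print(n,t,[(np.round(x["rect"]).tolist(),int(x["pixels"].sum()),round(x["score"],2)) for x in r])
pickle.dump((P,K),open("d.pkl","wb"))
print(bot.observe()["t"])
T=P["top"];S=P["side"]
for t,uv,z in(("tray",(334.9,171.4),.01),("mat",(273,272),0),("cup_empty",(212,130),.03),("cup_full",(247,167),.03),("scoop",(257,255),0)): print(t,onz(T,uv,z))
for uv in((322.7,145.8),(342.9,161.7),(361.1,171)): print("ball",onz(T,uv,.018))
for uv in((344.1,256.6),(331.3,265.8),(319.9,277)): print("ballS",onz(S,uv,.018))
E
python3 m1.py
```

```text
side tray [([275.0, 233.0, 374.0, 304.0], 3439, 0.97)]
side mat [([198.0, 216.0, 270.0, 256.0], 1120, 0.69)]
side cup_empty [([339.0, 190.0, 368.0, 217.0], 598, 0.73), ([312.0, 206.0, 335.0, 230.0], 649, 0.3)]
side cup_full [([312.0, 207.0, 336.0, 229.0], 603, 0.79), ([315.0, 274.0, 322.0, 282.0], 83, 0.35)]
side scoop [([192.0, 212.0, 260.0, 249.0], 703, 0.7)]
top tray [([286.0, 120.0, 386.0, 217.0], 4919, 0.95)]
top mat [([233.0, 229.0, 318.0, 313.0], 2106, 0.64), ([245.0, 243.0, 307.0, 312.0], 705, 0.2)]
top cup_empty [([193.0, 113.0, 226.0, 150.0], 915, 0.97)]
top cup_full [([232.0, 152.0, 261.0, 187.0], 884, 0.56)]
top scoop [([243.0, 243.0, 310.0, 310.0], 760, 0.69)]
2.4
tray [ 0.5209 -0.3822  0.01  ]
mat [ 0.3267 -0.2638  0.    ]
cup_empty [ 0.5962 -0.1469  0.03  ]
cup_full [ 0.5256 -0.2142  0.03  ]
scoop [ 0.3591 -0.2327  0.    ]
ball [ 0.5692 -0.3582  0.018 ]
ball [ 0.5386 -0.397   0.018 ]
ball [ 0.5208 -0.4318  0.018 ]
ballS [ 0.5673 -0.3623  0.018 ]
ballS [ 0.542  -0.3944  0.018 ]
ballS [ 0.5204 -0.4307  0.018 ]
```

View pics/top0.png

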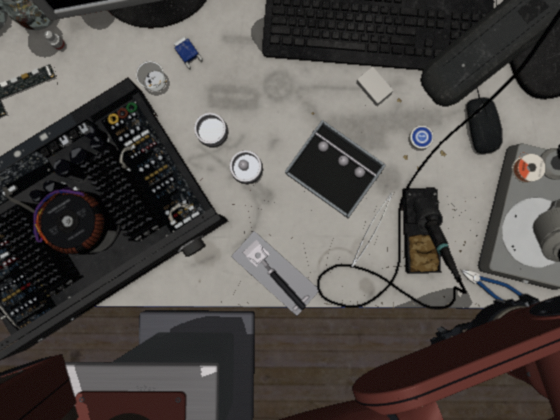

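```bash
cat > m2.py <<'E'
from fit import *
import pickle
np.set_printoptions(precision=4,suppress=True)
P,K=pickle.load(open("d.pkl","rb"))
def hull(k):
    k=k.astype(np.uint8); n,l,st,_=cv2.connectedComponentsWithStats(k); k=(l==1+np.argmax(st[1:,4])).astype(np.uint8)
    pts=cv2.findNonZero(k); o=np.zeros_like(k); cv2.fillConvexPoly(o,cv2.convexHull(pts),1); return o.astype(np.float32)
mk=lambda n,t:hull(K[n,t][0]["pixels"])
for t,m,q in(("tray","tray",(.521,-.382,-.6)),("mat","mat",(.327,-.264,.8)),("cup_empty","cup",(.596,-.147,0)),("cup_full","cup",(.526,-.214,0))):
    for vs in(["top"],["side"],["top","side"]):
        print(t,vs,*fit(m,[(P[v],mk(v,t)) for v in vs],q))
for vs in(["top"],["side"],["top","side"]): print("scoop",vs,*fit("scoop",[(P[v],K[v,"scoop"][0]["pixels"].astype(np.float32)) for v in vs],(.36,-.233,.8),.003))
E
python3 m2.py
```

```text
tray ['top'] [ 0.5259 -0.3817 -0.6174] 0.01679879240691662
tray ['side'] [ 0.5256 -0.3823 -0.6212] 0.02347891964018345
tray ['top', 'side'] [ 0.5257 -0.3816 -0.6201] 0.041204940527677536
mat ['top'] [ 0.326  -0.2675  0.8431] 0.026602668687701225
mat ['side'] [ 0.3333 -0.2635  0.8771] 0.14680850505828857
mat ['top', 'side'] [ 0.3272 -0.266   0.8513] 0.21035343408584595
cup_empty ['top'] [ 0.5987 -0.1427 -0.0616] 0.032457079738378525
cup_empty ['side'] [ 0.5996 -0.1435 -0.0673] 0.039644014090299606
cup_empty ['top', 'side'] [ 0.5991 -0.1431 -0.0384] 0.07827930152416229
cup_full ['top'] [ 0.5277 -0.2117  0.0978] 0.02910199575126171
cup_full ['side'] [ 0.5274 -0.2107  0.0202] 0.11286407709121704
cup_full ['top', 'side'] [ 0.5276 -0.2117  0.1173] 0.14886552095413208
scoop ['top'] [ 0.3583 -0.235   0.7511] 0.24473683536052704
scoop ['side'] [ 0.3594 -0.2352  0.7654] 0.26031294465065
scoop ['top', 'side'] [ 0.3587 -0.2358  0.7374] 0.5472172498703003
```

```bash
python3 - <<'E'
from fit import *
import pickle
np.set_printoptions(precision=4,suppress=True)
P,K=pickle.load(open("d.pkl","rb"))
p=P["top"];k=K["top","scoop"][0]["pixels"].astype(np.uint8); k=cv2.dilate(k,np.ones((5,5)))
g=p["img"].max(2); h=((g<70)&(k>0)).astype(np.uint8); n,l,st,c=cv2.connectedComponentsWithStats(h);i=1+np.argmax(st[1:,4]);print(st[i],c[i])
pts=cv2.findNonZero((l==i).astype(np.uint8)).reshape(-1,2)
W=np.array([onz(p,u,.055) for u in pts]); r=cv2.minAreaRect((W[:,:2]*1e4).astype(np.float32)); print(r)
m=W.mean(0); v=np.linalg.svd((W-m)[:,:2])[2][0]; print(m,v,np.arctan2(*v[::-1])%np.pi)
print("lip",onz(p,(246.9,246),.0035),"pocket",onz(p,(259.4,255.1),.014),"grip",onz(p,(284.4,288.3),.05))
S=P["side"];print("tri grip",tri([(p,(284.4,288.3)),(S,(212.4,215.8))]),"lip",tri([(p,(246.9,246)),(S,(251.8,218.6))]))
s=bot.observe(); print(s["qpos"])
E
```

```text
[270 271  38  41 334] [288.2365 290.6647]
((2949.89404296875, -2949.6787109375), (925.2782592773438, 124.10438537597656), 42.4266471862793)
[ 0.2958 -0.294   0.055 ] [-0.7425 -0.6698] 0.7340021214910015
lip [ 0.3764 -0.2133  0.0035] pocket [ 0.3592 -0.2382  0.014 ] grip [ 0.2996 -0.2869  0.05  ]
tri grip [ 0.2991 -0.287   0.0519] lip [ 0.3737 -0.2138  0.0047]
[-1.2471  0.2204  1.5265 -0.      1.3947 -0.1261]
```

```bash
cat > plan.py <<'E'
from h import *
from scipy.spatial.transform import Rotation as R
# tool attitude for scoop yaw & lip-down pitch (deg): columns x=scoop x, y=-scoop y, z=-scoop z
def scoopR(yaw,pitch): return R.from_euler("ZY",[yaw,np.radians(pitch)]).as_matrix()
FLIP=np.diag([1,-1,-1.])
def tool(yaw,pitch): return scoopR(yaw,pitch)@FLIP
def rows(way,n,grip,start=None):
    """way: list of (pos,Rot) ; n rows for each leg. prints rows"""
    s=bot.observe(); p,Q=(np.array(s["tool_pos"]),np.array(s["eef_rot"])) if start is None else start
    for (tp,tR),k in zip(way,n):
        p0,Q0=p.copy(),Q.copy(); rv=R.from_matrix(Q0.T@tR).as_rotvec()
        for i in range(1,k+1):
            P1=p0+(np.array(tp)-p0)*i/k; Q1=Q0@R.from_rotvec(rv*i/k).as_matrix()
            w=np.round(np.degrees(R.from_matrix(Q.T@Q1).as_rotvec()),1); d=np.round(1e3*Q.T@(P1-p),1)
            print([float(v) for v in (*w,*d)]+[grip]); p=p+Q@d/1e3; Q=Q@R.from_rotvec(np.radians(w)).as_matrix()
        print("--",p.round(4))
    return p,Q
E
python3 - <<'E'
from plan import *
rows([((.299,-.291,.15),tool(.737,0)),((.299,-.291,.032),tool(.737,0))],[8,5],50)
E
```

```text
[0.0, 0.0, -2.1, 17.8, -29.1, 10.2, 50]
[0.0, 0.0, -2.0, 18.9, -28.5, 10.1, 50]
[0.0, 0.0, -2.1, 19.9, -27.7, 10.2, 50]
[0.0, 0.0, -2.0, 20.9, -27.1, 10.2, 50]
[0.0, 0.0, -2.1, 21.8, -26.2, 10.1, 50]
[0.0, 0.0, -2.0, 22.8, -25.5, 10.2, 50]
[0.0, 0.0, -2.1, 23.6, -24.6, 10.1, 50]
[0.0, 0.0, -2.1, 24.5, -23.8, 10.2, 50]
-- [ 0.299 -0.291  0.15 ]
[0.0, 0.0, 0.0, 0.0, -0.0, 23.6, 50]
[0.0, 0.0, 0.0, 0.0, -0.0, 23.6, 50]
[0.0, 0.0, 0.0, 0.0, -0.0, 23.6, 50]
[0.0, 0.0, 0.0, 0.0, -0.0, 23.6, 50]
[0.0, 0.0, 0.0, 0.1, -0.0, 23.6, 50]
-- [ 0.299 -0.291  0.032]
```

Emit:
servo_tool(
  commands=[
    [0,0,-2.1,17.8,-29.1,10.2,50],
    [0,0,-2,18.9,-28.5,10.1,50],
    [0,0,-2.1,19.9,-27.7,10.2,50],
    [0,0,-2,20.9,-27.1,10.2,50],
    [0,0,-2.1,21.8,-26.2,10.1,50],
    [0,0,-2,22.8,-25.5,10.2,50],
    [0,0,-2.1,23.6,-24.6,10.1,50],
    [0,0,-2.1,24.5,-23.8,10.2,50],
  ],
  grip_force=80,
)

```text
t: 3.2
tool_pos: [0.299, -0.2898, 0.1498]
eef_rot: [[0.739, 0.674, 0.001], [0.674, -0.739, -0.0], [0.0, 0.001, -1.0]]
wrist_force: [0.9, 0.3, 0.3]
width: 0.0501
grasp_force: 0.0
```

```bash
python3 - <<'E'
from plan import *
rows([((.299,-.291,.032),tool(.737,0))],[6],50)
E
```

```text
[0.0, -0.0, 0.0, -0.1, 0.1, 19.6, 50]
[0.0, -0.0, 0.0, -0.2, 0.2, 19.7, 50]
[0.0, -0.0, 0.1, -0.1, 0.1, 19.6, 50]
[0.0, -0.0, -0.0, -0.2, 0.1, 19.6, 50]
[0.0, -0.0, -0.0, -0.1, 0.2, 19.7, 50]
[0.0, -0.0, 0.0, -0.1, 0.1, 19.6, 50]
-- [ 0.299 -0.291  0.032]
```

Emit:
servo_tool(
  commands=[
    [0,0,0,-0.1,0.1,19.6,50],
    [0,0,0,-0.1,0.1,19.6,50],
    [0,0,0,-0.1,0.1,19.6,50],
    [0,0,0,-0.1,0.1,19.6,50],
    [0,0,0,-0.1,0.1,19.6,50],
    [0,0,0,-0.1,0.1,19.6,50],
    [0,0,0,0,0,0,50],
  ],
)

```text
t: 3.9
tool_pos: [0.2976, -0.29, 0.0302]
eef_rot: [[0.74, 0.673, -0.003], [0.673, -0.74, 0.004], [0.001, -0.005, -1.0]]
wrist_force: [0.1, -0.1, -0.5]
width: 0.0502
grasp_force: 0.0
```

Emit:
servo_tool(
  commands=[
    [0,0,0,0,0,0,6],
    [0,0,0,0,0,0,6],
    [0,0,0,0,0,0,6],
    [0,0,0,0,0,0,6],
    [0,0,0,0,0,0,6],
    [0,0,0,0,0,0,6],
    [0,0,0,0,0,0,6],
  ],
  grip_force=80,
)

```text
t: 4.6
tool_pos: [0.2996, -0.2928, 0.0336]
eef_rot: [[0.74, 0.673, 0.001], [0.673, -0.74, -0.002], [-0.0, 0.002, -1.0]]
wrist_force: [-0.7, 1.2, 6.6]
width: 0.0105
grasp_force: 80.5
```

Emit:
servo_tool(
  commands=[
    [0,0,0,0,0,-10,6],
    [0,0,0,0,0,-20,6],
    [0,0,0,0,0,-25,6],
    [0,0,0,0,0,-25,6],
    [0,0,0,0,0,-25,6],
    [0,0,0,0,0,-15,6],
    [0,0,0,0,0,0,6],
  ],
)

```text
t: 5.3
tool_pos: [0.3, -0.2933, 0.1553]
eef_rot: [[0.74, 0.673, 0.003], [0.673, -0.74, -0.004], [-0.001, 0.005, -1.0]]
wrist_force: [-0.4, 0.3, -1.2]
width: 0.0105
grasp_force: 79.6
```

```bash
python3 - <<'E'
from h import *
np.set_printoptions(precision=4,suppress=True)
P={n:cam(n) for n in("side","top")}
s=bot.observe();p0=np.array(s["tool_pos"]);Q=np.array(s["eef_rot"]);print(p0,s["width"])
loc={"scoop_lip":(24,0,.5),"scoop_pocket":(0,0,11.3),"scoop_mid":(-50,0,0),"scoop_grip":(-80,0,45)}
for t in loc:
    l=[]
    for n,p in P.items():
        r=bot.spot_point(t,p); 
        if r: l.append((p,r[0]["centre"])); print(n,t,r[0]["centre"],round(r[0]["score"],2))
        # prediction assuming tcp at scoop (-80,0,30)
        X=p0+Q@(np.diag([1,-1,-1])@(np.array(loc[t])-[-80,0,30.6]))/1e3; print("   pred",proj(p,X))
    if len(l)==2: print(t,"in tool mm",1e3*Q.T@(tri(l)-p0))
im=P["side"]["img"][120:300,130:350,::-1]; cv2.imwrite("pics/side1.png",cv2.resize(im,None,fx=3.3,fy=3.3,interpolation=cv2.INTER_CUBIC))
E
```

```text
[ 0.2988 -0.2917  0.1523] 0.010370013599963531
side scoop_lip [252.3, 170.5] 0.83
   pred [252.859  172.3868]
top scoop_lip [240.8, 243.2] 0.76
   pred [245.5578 246.3805]
scoop_lip in tool mm [110.3818  -4.48    29.2476]
side scoop_pocket [244.1, 169.6] 0.64
   pred [243.3169 170.8049]
top scoop_pocket [252.8, 255.7] 0.77
   pred [254.4612 257.0415]
scoop_pocket in tool mm [83.0986 -0.7371 17.7562]
side scoop_mid [223.1, 175.6] 0.88
   pred [223.0887 182.5217]
top scoop_mid [358.9, 169.1] 0.46
   pred [274.5913 278.9064]
scoop_mid in tool mm [  5.9279 176.0822 -76.2501]
side scoop_grip [336.3, 268.4] 0.3
   pred [209.1136 166.199 ]
   pred [285.9679 294.6069]
```

View pics/side1.png

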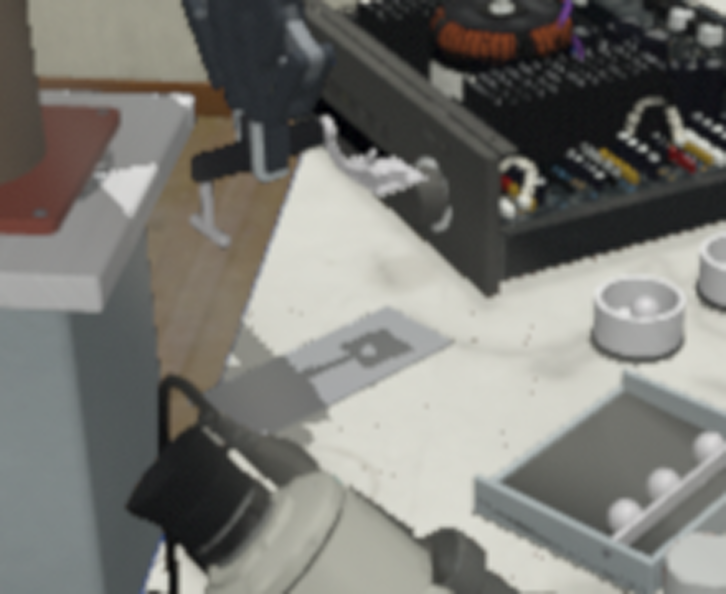

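```bash
cat >> plan.py <<'E'
TR=np.array([.5258,-.3818]);TY=-.619
def tr(x,y): # tray mm ->world xy
    c,s=np.cos(TY),np.sin(TY); return TR+np.array([c*x-s*y,s*x+c*y])/1e3
OFF=np.array([-83,0,29.2]) # TCP in scoop frame, mm
def tcp(pt,loc,yaw,pitch): # world TCP so that scoop point loc(mm) is at world pt
    A=scoopR(yaw,pitch); return np.array(pt)+A@(OFF-np.array(loc))/1e3
E
python3 - <<'E'
from plan import *
x,y=tr(-25,-3); a=tcp((x,y,.09),(0,0,0),TY,0); print(a)
rows([((a[0],a[1],.15),tool(TY,0))],[14],6)
E
```

```text
[ 0.43609776 -0.32157951  0.1192    ]
[-0.0, 0.0, 5.6, 5.8, 8.2, 0.1, 6]
[-0.0, 0.0, 5.5, 6.6, 7.6, 0.1, 6]
[-0.0, 0.0, 5.6, 7.3, 6.9, 0.2, 6]
[-0.0, 0.0, 5.5, 7.9, 6.1, 0.1, 6]
[-0.0, 0.0, 5.6, 8.5, 5.4, 0.1, 6]
[-0.0, 0.0, 5.5, 9.0, 4.6, 0.1, 6]
[-0.0, 0.0, 5.6, 9.3, 3.6, 0.2, 6]
[-0.0, 0.0, 5.5, 9.7, 2.7, 0.1, 6]
[-0.0, 0.0, 5.6, 9.9, 1.8, 0.1, 6]
[-0.0, 0.0, 5.5, 10.0, 0.8, 0.1, 6]
[-0.0, 0.0, 5.6, 10.0, -0.2, 0.1, 6]
[-0.0, 0.1, 5.5, 10.0, -1.1, 0.2, 6]
[-0.0, -0.0, 5.6, 9.9, -2.1, 0.1, 6]
[-0.0, -0.0, 5.5, 9.5, -3.0, 0.1, 6]
-- [ 0.4361 -0.3216  0.15  ]
```

Emit:
servo_tool(
  commands=[
    [0,0,5.6,5.8,8.2,0,6],
    [0,0,5.5,6.6,7.6,0,6],
    [0,0,5.6,7.3,6.9,0,6],
    [0,0,5.5,7.9,6.1,0,6],
    [0,0,5.6,8.5,5.4,0,6],
    [0,0,5.5,9,4.6,0,6],
    [0,0,5.6,9.3,3.6,0,6],
    [0,0,5.5,9.7,2.7,0,6],
  ],
)

```text
t: 6.6
tool_pos: [0.3778, -0.3089, 0.1521]
eef_rot: [[0.999, -0.041, -0.0], [-0.041, -0.999, 0.0], [-0.0, -0.0, -1.0]]
wrist_force: [0.2, 0.7, -0.4]
width: 0.0102
grasp_force: 79.6
```

Emit:
servo_tool(
  commands=[
    [0,0,5.6,9.9,1.8,5,6],
    [0,0,5.5,10,0.8,5,6],
    [0,0,5.6,10,-0.2,5,6],
    [0,0,5.5,10,-1.1,5,6],
    [0,0,5.6,9.9,-2.1,5,6],
    [0,0,5.5,9.5,-3,5,6],
    [0,0,0,0,0,0,6],
    [0,0,0,0,0,0,6],
  ],
)

```text
t: 7.4
tool_pos: [0.4359, -0.3216, 0.122]
eef_rot: [[0.816, -0.577, -0.001], [-0.577, -0.816, 0.001], [-0.001, -0.0, -1.0]]
wrist_force: [-0.1, -0.2, -0.9]
width: 0.0102
grasp_force: 79.6
```

```bash
cat > m3.py <<'E'
from plan import *
import sys
np.set_printoptions(precision=4,suppress=True)
P={n:cam(n) for n in("side","top")}
s=bot.observe();p0=np.array(s["tool_pos"]);Q=np.array(s["eef_rot"]);print(s["t"],p0,s["width"]);print(Q)
loc={"scoop_lip":(24,0,.5),"scoop_pocket":(0,0,11.3)}
for t in loc:
    l=[]
    for n,p in P.items():
        X=p0+Q@(FLIP@(np.array(loc[t])-OFF))/1e3; u=proj(p,X)
        r=[q for q in bot.spot_point(t,p) if np.hypot(*(q["centre"]-u))<25]
        if r: l.append((p,r[0]["centre"]))
        print(n,t,"pred",u,[(q["centre"],round(q["score"],2)) for q in r])
    if len(l)==2: print(t,"offset from pred, scoop mm",FLIP@(1e3*Q.T@(tri(l)-p0))-np.array(loc[t])+OFF)
T=np.array([[np.cos(TY),np.sin(TY)],[-np.sin(TY),np.cos(TY)]])
for n,p in P.items():
    for r in bot.masks_of("ball_1",p):
        k=r["pixels"]; v,u=np.nonzero(k); X=onz(p,(u.mean(),v.mean()),.0178)
        print(n,"ball",(u.mean(),v.mean()),int(k.sum()),round(r["score"],2),"tray mm",1e3*T@(X[:2]-TR))
for n,(a,b,c,d) in {"side":(180,320,260,400),"top":(110,260,230,400)}.items():
    im=P[n]["img"][a:b,c:d,::-1]; cv2.imwrite(f"pics/{n}{sys.argv[1]}.png",cv2.resize(im,None,fx=3.5,fy=3.5,interpolation=cv2.INTER_CUBIC))
E
python3 m3.py 2
```

```text
7.5 [ 0.4359 -0.3218  0.1224] 0.010691958846830734
[[ 0.8159 -0.5782 -0.0003]
 [-0.5782 -0.8159  0.0002]
 [-0.0004  0.0001 -1.    ]]
side scoop_lip pred [323.444  228.4985] [([321.3, 229.5], 0.83)]
top scoop_lip pred [339.2556 163.5265] [([339.1, 164.7], 0.57)]
scoop_lip offset from pred, scoop mm [-2.3082 -1.5808 -2.2191]
side scoop_pocket pred [313.1164 219.1031] [([309.3, 218.0], 0.82), ([313.2, 229.9], 0.65)]
top scoop_pocket pred [331.858  173.6167] []
side ball (np.float64(330.32), np.float64(266.42)) 50 0.6 tray mm [20.0083 -3.4588]
side ball (np.float64(343.90909090909093), np.float64(255.61363636363637)) 44 0.43 tray mm [20.2356 42.8011]
top ball (np.float64(323.28205128205127), np.float64(144.64102564102564)) 39 0.51 tray mm [24.1739 44.8647]
top ball (np.float64(359.28846153846155), np.float64(171.71153846153845)) 52 0.42 tray mm [ 21.8499 -41.617 ]
```

View pics/top2.png

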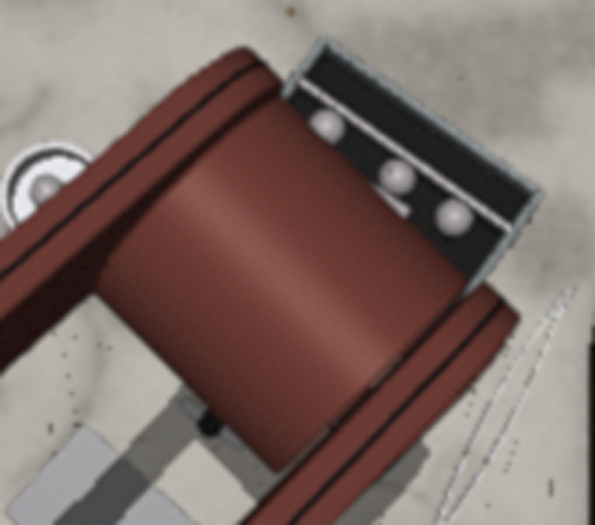

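```bash
sed -i 's/-83,0,29.2/-81.5,0,29.2/' plan.py; python3 - <<'E'
from plan import *
ti=TY
W=[]
for X,h,pi in((-24,13,3),(-24,1.2,3)):
    x,y=tr(X,-2.7); fl=.0089-.0524*X/1e3
    W.append((tcp((x,y,fl+h/1e3),(0,0,0),TY,pi),tool(TY,pi)))
rows(W,[5,4],6)
E
```

```text
[0.0, -0.6, 0.0, 0.8, -0.1, 13.2, 6]
[0.0, -0.6, 0.0, 0.9, -0.1, 13.2, 6]
[0.0, -0.6, 0.0, 1.0, -0.1, 13.2, 6]
[0.0, -0.6, 0.0, 1.2, -0.2, 13.2, 6]
[0.0, -0.6, 0.0, 1.3, -0.1, 13.2, 6]
-- [ 0.4397 -0.3237  0.0566]
[0.0, -0.0, 0.0, 0.2, 0.0, 2.9, 6]
[0.0, -0.0, 0.0, 0.1, 0.0, 3.0, 6]
[0.0, -0.0, 0.0, 0.2, 0.0, 2.9, 6]
[0.0, -0.0, 0.0, 0.1, 0.0, 3.0, 6]
-- [ 0.4397 -0.3237  0.0448]
```

View pics/side2.png

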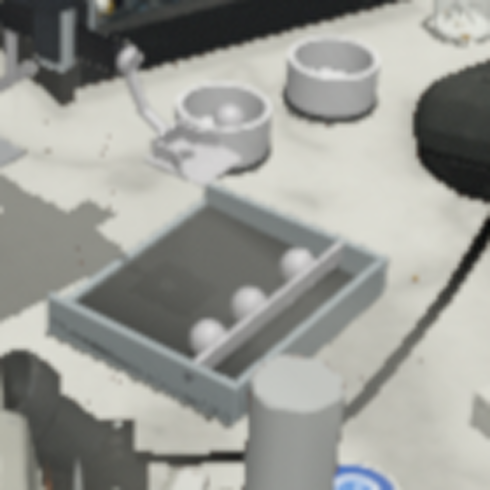

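```bash
python3 - <<'E'
from plan import *
s=bot.observe();p0=np.array(s["tool_pos"]);Q=np.array(s["eef_rot"])
P={n:cam(n) for n in("side","top")}
for n,o,e in(("side",(260,180),3.5),("top",(230,110),3.5)):
    for l in((24,-18,.5),(24,18,.5),(-11,-11,14),(-40,0,54),(-40,0,36)):
        print(n,l,(proj(P[n],p0+Q@(FLIP@(np.array(l)-OFF))/1e3)-o)*e)
im=P["top"]["img"][140:190,300:375,::-1]; cv2.imwrite("pics/t3.png",cv2.resize(im,None,fx=10,fy=10,interpolation=cv2.INTER_CUBIC))
E
```

```text
side (24, -18, 0.5) [200.14183543 182.77759529]
side (24, 18, 0.5) [239.63696856 154.77076981]
side (-11, -11, 14) [155.11732417 132.64999158]
side (-40, 0, 54) [126.31889359  41.46776066]
side (-40, 0, 36) [125.4155543   71.12932547]
top (24, -18, 0.5) [410.40444894 209.82025739]
top (24, 18, 0.5) [352.49038099 168.68272856]
top (-11, -11, 14) [360.99411335 254.44180035]
top (-40, 0, 54) [312.88463817 280.26071491]
top (-40, 0, 36) [311.18622734 284.13574352]
```

View pics/t3.png

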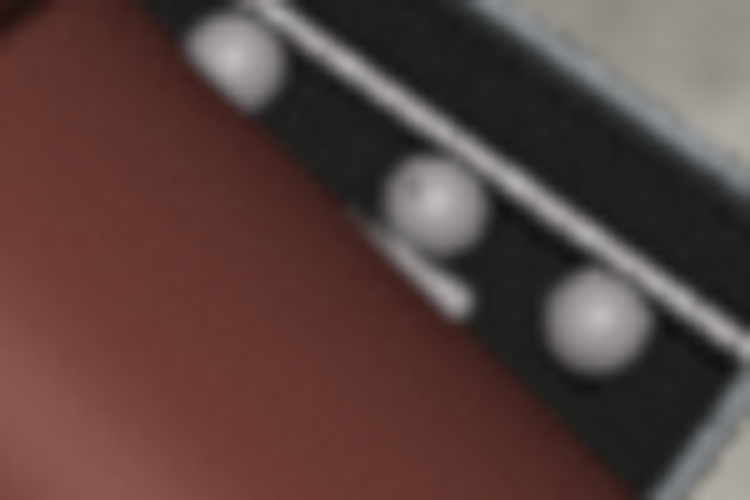

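```bash
python3 - <<'E'
from plan import *
T=np.array([[np.cos(TY),np.sin(TY)],[-np.sin(TY),np.cos(TY)]])
s=bot.observe();p0=np.array(s["tool_pos"]);Q=np.array(s["eef_rot"]);p=cam("top");sd=cam("side")
for u in((323.7,146),(343.6,160.4),(359.7,172)): print(1e3*T@(onz(p,u,.018)[:2]-TR))
print("side",1e3*T@(onz(sd,(331.1,266.6),.018)[:2]-TR), 1e3*T@(onz(sd,(345,255.3),.018)[:2]-TR), 1e3*T@(onz(sd,(319.2,276.8),.018)[:2]-TR))
X=p0+Q@(FLIP@(np.array((24,0,.5))-OFF))/1e3; print(1e3*T@(X[:2]-TR))
E
```

```text
[22.4576256 42.6641844]
[22.06047717 -4.5523267 ]
[ 21.81936442 -42.57519085]
side [21.60680267 -3.21439862] [21.42826021 44.81333057] [ 22.66964975 -43.30778699]
[-2.16725374 -3.12041882]
```

Emit:
servo_tool(
  commands=[
    [0,-0.6,0,0.8,0,13.2,6],
    [0,-0.6,0,0.9,0.2,13.2,6],
    [0,-0.6,0,1,0.1,13.2,6],
    [0,-0.6,0,1.2,0.1,13.2,6],
    [0,-0.6,0,1.3,0,13.2,6],
    [0,0,0,0.1,0,3,6],
    [0,0,0,0.1,0,3,6],
    [0,0,0,0,0,0,6],
  ],
)

```text
t: 8.8
tool_pos: [0.439, -0.3243, 0.0501]
eef_rot: [[0.814, -0.58, -0.043], [-0.579, -0.815, 0.031], [-0.053, -0.0, -0.999]]
wrist_force: [-0.7, 0.1, -0.6]
width: 0.0104
grasp_force: 79.6
```

Emit:
servo_tool(
  commands=[
    [0,0,0,0.1,0,2,6],
    [0,0,0,0.1,0,2,6],
    [0,0,0,0,0,1,6],
    [0,0,0,0,0,0,6],
    [0,0,0,0,0,0,6],
  ],
)

```text
t: 9.3
tool_pos: [0.4391, -0.3244, 0.0455]
eef_rot: [[0.814, -0.58, -0.042], [-0.579, -0.815, 0.03], [-0.052, 0.0, -0.999]]
wrist_force: [-0.2, -0.2, -0.8]
width: 0.0107
grasp_force: 79.6
```

```bash
python3 - <<'E'
from plan import *
s=bot.observe();p0=np.array(s["tool_pos"]);Q=np.array(s["eef_rot"]);print(s["t"],p0,s["wrist_force"],s["torque"],s["width"])
for l in((24,0,0),(0,0,0),(-11,0,0)):
    X=p0+Q@(FLIP@(np.array(l)-OFF))/1e3
    T=np.array([[np.cos(TY),np.sin(TY)],[-np.sin(TY),np.cos(TY)]]);t=1e3*T@(X[:2]-TR); print(t,X[2]*1e3,"floor",8.9-.0524*t[0])
E
```

```text
9.3 [ 0.43907973 -0.32437191  0.04545048] [-0.18516997 -0.20382023 -0.82775479] [ 0.01145852 -0.00421945  0.02441765] 0.010710774518665025
[-0.11312447 -3.47883809] 10.801354325897808 floor 8.905927722196536
[-24.08061817  -3.49394957] 12.049960529065588 floor 10.16182439200354
[-35.06571945  -3.50087566] 12.622238372184146 floor 10.737443698998417
```

Emit:
servo_tool(
  commands=[
    [0,0,0,0,0,0.7,6],
    [0,0,0,0,0,0.7,6],
    [0,0,0,0,0,0,6],
    [0,0,0,0,0,0,6],
  ],
)

```text
t: 9.7
tool_pos: [0.4391, -0.3244, 0.0444]
eef_rot: [[0.814, -0.58, -0.042], [-0.579, -0.815, 0.03], [-0.052, 0.0, -0.999]]
wrist_force: [-2.0, 1.3, 5.5]
width: 0.01
grasp_force: 80.4
```

Emit:
servo_tool(
  commands=[
    [0,0,0,0,0,0.5,6],
    [0,0,0,0,0,0,6],
    [0,0,0,0,0,0,6],
  ],
)

```text
t: 10.0
tool_pos: [0.4392, -0.3245, 0.0442]
eef_rot: [[0.814, -0.58, -0.042], [-0.579, -0.815, 0.03], [-0.052, 0.0, -0.999]]
wrist_force: [-3.3, 2.5, 6.4]
width: 0.01
grasp_force: 80.8
```

Emit:
servo_tool(
  commands=[
    [0,0,0,0,0,0.5,6],
    [0,0,0,0,0,0,6],
    [0,0,0,0,0,0,6],
  ],
)

```text
t: 10.3
tool_pos: [0.4392, -0.3245, 0.044]
eef_rot: [[0.814, -0.58, -0.042], [-0.579, -0.815, 0.03], [-0.052, 0.0, -0.999]]
wrist_force: [-4.2, 2.8, 10.2]
width: 0.0102
grasp_force: 81.1
```

Emit:
servo_tool(
  commands=[
    [0,0,0,0,0,0.5,6],
    [0,0,0,0,0,0,6],
    [0,0,0,0,0,0,6],
  ],
)

```text
t: 10.6
tool_pos: [0.4392, -0.3246, 0.0438]
eef_rot: [[0.814, -0.58, -0.042], [-0.579, -0.815, 0.03], [-0.052, 0.0, -0.999]]
wrist_force: [-4.2, 4.7, 12.1]
width: 0.0101
grasp_force: 81.4
```

Emit:
servo_tool(
  commands=[
    [0,0,0,0,0,-0.9,6],
    [0,0,0,3,0,0,6],
    [0,0,0,3,0,0,6],
    [0,0,0,3,0,0,6],
    [0,0,0,2,0,0,6],
    [0,0,0,2,0,0,6],
    [0,0,0,2,0,0,6],
    [0,0,0,2,0,0,6],
  ],
)

```text
t: 11.4
tool_pos: [0.4528, -0.3343, 0.0433]
eef_rot: [[0.814, -0.58, -0.043], [-0.579, -0.815, 0.03], [-0.052, 0.0, -0.999]]
wrist_force: [-4.1, 2.6, 8.9]
width: 0.0105
grasp_force: 81.0
```

Emit:
servo_tool(
  commands=[
    [0,0,0,2,0,0,6],
    [0,0,0,2,0,0,6],
    [0,0,0,2,0,0,6],
    [0,0,0,2,0,0,6],
    [0,0,0,2,0,0,6],
    [0,0,0,2,0,0,6],
    [0,0,0,2,0,0,6],
  ],
)

```text
t: 12.1
tool_pos: [0.4644, -0.3425, 0.0426]
eef_rot: [[0.814, -0.58, -0.042], [-0.579, -0.815, 0.03], [-0.052, 0.0, -0.999]]
wrist_force: [-3.6, 2.5, 7.1]
width: 0.0102
grasp_force: 80.9
```

Emit:
servo_tool(
  commands=[
    [0,0,0,2,0,0,6],
    [0,0,0,2,0,0,6],
    [0,0,0,2,0,0,6],
    [0,0,0,2,0,0,6],
    [0,0,0,2,0,0,6],
    [0,0,0,1,0,0,6],
    [0,0,0,1,0,0,6],
    [0,0,0,0,0,0,6],
  ],
)

```text
t: 12.9
tool_pos: [0.4743, -0.3496, 0.0419]
eef_rot: [[0.814, -0.58, -0.042], [-0.579, -0.815, 0.03], [-0.051, 0.0, -0.999]]
wrist_force: [-2.7, 2.0, 7.2]
width: 0.0106
grasp_force: 80.9
```

Emit:
servo_tool(
  commands=[
    [0,0,0,1,0,0,6],
    [0,0,0,1,0,0,6],
    [0,0,0,0,0,0,6],
  ],
)

```text
t: 13.2
tool_pos: [0.4758, -0.3507, 0.0418]
eef_rot: [[0.814, -0.58, -0.042], [-0.579, -0.815, 0.03], [-0.052, 0.0, -0.999]]
wrist_force: [-2.8, 1.8, 7.5]
width: 0.0106
grasp_force: 80.9
```

Emit:
servo_tool(
  commands=[
    [0,0,0,1,0,0,6],
    [0,0,0,0,0,0,6],
  ],
)

```text
t: 13.4
tool_pos: [0.4761, -0.3508, 0.0418]
eef_rot: [[0.814, -0.58, -0.044], [-0.579, -0.815, 0.031], [-0.053, 0.0, -0.999]]
wrist_force: [-5.8, 3.5, 9.5]
width: 0.0106
grasp_force: 81.2
```

```bash
cat > m4.py <<'E'
from plan import *
import sys
s=bot.observe();p0=np.array(s["tool_pos"]);Q=np.array(s["eef_rot"]);print(s["t"],p0,s["wrist_force"],s["width"])
T=np.array([[np.cos(TY),np.sin(TY)],[-np.sin(TY),np.cos(TY)]])
X=p0+Q@(FLIP@(np.array((0,0,11.3))-OFF))/1e3; print(1e3*T@(X[:2]-TR),X)
p=cam("side");print("pred pocket",proj(p,X)); print([(r["centre"],round(r["score"],2)) for r in bot.spot_point("ball_1",p)])
u=proj(p,X).astype(int); a=max(u[1]-35,0);c=u[0]-50
im=p["img"][a:a+75,c:c+100,::-1]; print("origin",c,a); cv2.imwrite(f"pics/{sys.argv[1]}.png",cv2.resize(im,None,fx=8,fy=8,interpolation=cv2.INTER_CUBIC))
E
python3 m4.py s4
```

```text
13.4 [ 0.47609015 -0.35081126  0.04178956] [-5.8092468   3.53179126  9.47610176] 0.010582114899512954
[21.96431115 -3.54107799] [ 0.54163442 -0.39742822  0.01957543]
pred pocket [331.20905246 266.07543003]
[([330.9, 265.7], 0.49), ([318.8, 277.8], 0.48), ([345.2, 256.0], 0.37)]
origin 281 231
```

View pics/s4.png

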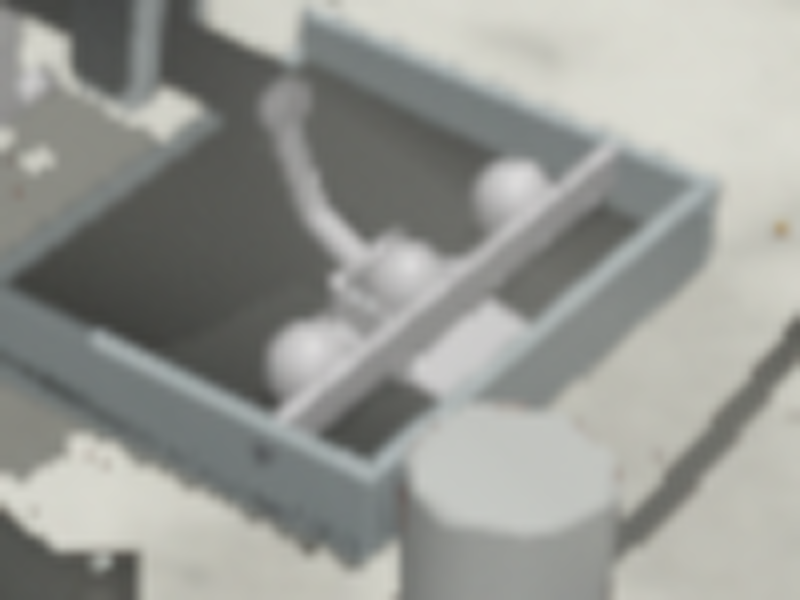

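Emit:
servo_tool(
  commands=[
    [0,0,0,-0.5,0,-0.5,6],
    [0,0,0,-1,0,-0.2,6],
    [0,0,0,-2,0,0,6],
    [0,0,0,-3,0,0,6],
    [0,0,0,-4,0,0,6],
    [0,0,0,-4,0,0,6],
    [0,0,0,-4,0,0,6],
    [0,0,0,-4,0,0,6],
  ],
)

```text
t: 14.3
tool_pos: [0.458, -0.3379, 0.043]
eef_rot: [[0.814, -0.58, -0.042], [-0.579, -0.815, 0.03], [-0.052, 0.0, -0.999]]
wrist_force: [2.0, -1.4, 3.0]
width: 0.0104
grasp_force: 80.1
```

Emit:
servo_tool(
  commands=[
    [0,0,0,-3,0,0,6],
    [0,0,0,-2,0,-1,6],
    [0,1,0,0,0,-3,6],
    [0,1,0,0,0,-5,6],
    [0,1,0,0,0,-6,6],
    [0,1,0,0,0,-6,6],
    [0,1,0,0,0,-4,6],
    [0,1,0,0,0,-2,6],
  ],
)

```text
t: 15.1
tool_pos: [0.4545, -0.3354, 0.0708]
eef_rot: [[0.814, -0.58, 0.044], [-0.579, -0.815, -0.032], [0.055, 0.0, -0.999]]
wrist_force: [0.5, 0.6, -0.8]
width: 0.0104
grasp_force: 79.6
```

```bash
python3 m4.py s5
```

```text
15.1 [ 0.454481   -0.33538645  0.07081035] [ 0.46148577  0.60201164 -0.76676472] 0.010364339663831037
[-2.66028975 -3.52804147] [ 0.52158626 -0.38312989  0.05738988]
pred pocket [321.55631565 244.69144243]
[([344.7, 255.0], 0.62), ([324.6, 243.6], 0.53), ([321.1, 279.3], 0.47)]
origin 271 209
```

View pics/s5.png

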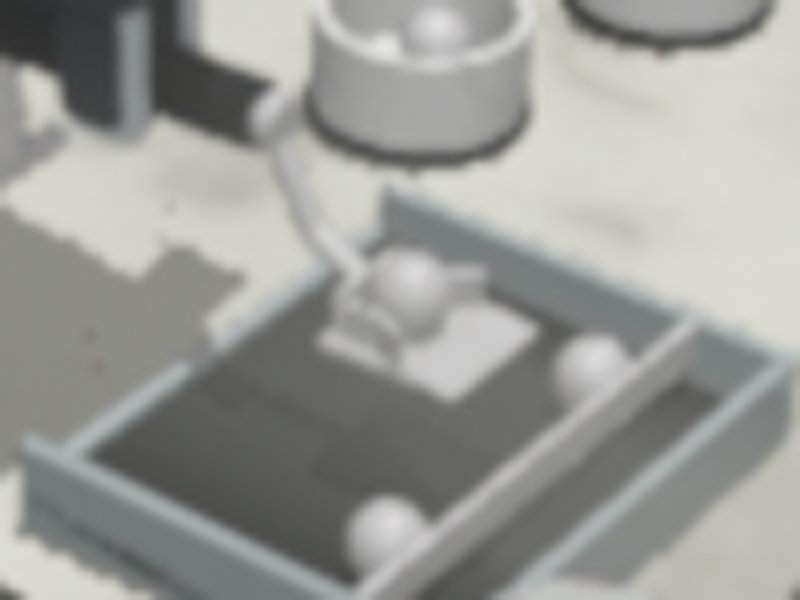

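```bash
python3 - <<'E'
from plan import *
s=bot.observe();p0=np.array(s["tool_pos"]);print(s["qpos"])
Y=np.pi/2
e=tcp((.599,-.153,.12),(24,0,.5),Y,-3)
rows([((p0[0],p0[1],.145),tool(TY,-3)),((e[0],e[1],e[2]),tool(Y,-3))],[6,20],6)
E
```

```text
[-0.78048759  0.21064741  1.86267016  0.01011966  1.01547165  1.40359923]
[0.0, -0.0, 0.0, 0.7, 0.0, -12.4, 6]
[0.0, -0.0, 0.0, 0.6, 0.0, -12.4, 6]
[0.0, -0.0, 0.0, 0.7, 0.0, -12.4, 6]
[0.0, -0.0, 0.0, 0.7, 0.0, -12.4, 6]
[0.0, -0.1, 0.0, 0.6, 0.0, -12.4, 6]
[0.0, 0.0, 0.0, 0.7, 0.0, -12.4, 6]
-- [ 0.4542 -0.3351  0.145 ]
[0.3, 0.0, -6.3, 3.7, -7.3, 0.3, 6]
[0.4, 0.0, -6.2, 4.5, -6.8, 0.3, 6]
[0.3, 0.0, -6.3, 5.2, -6.3, 0.4, 6]
[0.3, -0.0, -6.3, 5.8, -5.6, 0.4, 6]
[0.3, 0.0, -6.2, 6.5, -5.0, 0.4, 6]
[0.4, 0.0, -6.3, 6.9, -4.3, 0.4, 6]
[0.3, 0.0, -6.2, 7.4, -3.5, 0.5, 6]
[0.3, 0.0, -6.3, 7.7, -2.6, 0.5, 6]
[0.3, 0.0, -6.3, 7.9, -1.8, 0.5, 6]
[0.4, 0.0, -6.2, 8.1, -0.9, 0.5, 6]
[0.3, 0.0, -6.3, 8.2, -0.1, 0.5, 6]
[0.3, 0.0, -6.3, 8.1, 0.9, 0.6, 6]
[0.3, 0.0, -6.2, 7.9, 1.8, 0.5, 6]
[0.4, 0.0, -6.3, 7.7, 2.6, 0.5, 6]
[0.3, 0.0, -6.2, 7.4, 3.4, 0.4, 6]
[0.3, 0.0, -6.3, 7.0, 4.2, 0.5, 6]
[0.3, 0.0, -6.3, 6.4, 5.0, 0.4, 6]
[0.4, 0.0, -6.2, 5.9, 5.7, 0.4, 6]
[0.3, 0.0, -6.3, 5.3, 6.2, 0.4, 6]
[0.3, 0.0, -6.3, 4.5, 6.8, 0.3, 6]
-- [ 0.599  -0.2598  0.1431]
```

Emit:
servo_tool(
  commands=[
    [0,0,0,0.3,0,-6,6],
    [0,0,0,0.7,0,-12.4,6],
    [0,0,0,0.7,0,-12.4,6],
    [0,0,0,0.7,0,-12.4,6],
    [0,0,0,0.7,0,-12.4,6],
    [0,0,0,0.7,0,-12.4,6],
    [0,0,0,0.3,0,-6,6],
    [0,0,0,0,0,0,6],
  ],
)

```text
t: 16.0
tool_pos: [0.4551, -0.3359, 0.1457]
eef_rot: [[0.814, -0.58, 0.044], [-0.579, -0.815, -0.032], [0.055, 0.0, -0.998]]
wrist_force: [0.1, -0.8, -1.9]
width: 0.01
grasp_force: 79.6
```

Emit:
servo_tool(
  commands=[
    [0.1,0,-2.1,1,-2.2,0.1,6],
    [0.2,0,-4.2,2.7,-5.1,0.2,6],
    [0.4,0,-6.2,4.5,-6.8,0.3,6],
    [0.3,0,-6.3,5.2,-6.3,0.4,6],
    [0.3,0,-6.3,5.8,-5.6,0.4,6],
    [0.3,0,-6.2,6.5,-5,0.4,6],
    [0.4,0,-6.3,6.9,-4.3,0.4,6],
    [0.3,0,-6.2,7.4,-3.5,0.5,6],
  ],
)

```text
t: 16.8
tool_pos: [0.5049, -0.3082, 0.1425]
eef_rot: [[0.987, 0.151, 0.05], [0.151, -0.989, 0.009], [0.051, -0.001, -0.999]]
wrist_force: [0.3, 0.9, -0.3]
width: 0.0105
grasp_force: 79.5
```

Emit:
servo_tool(
  commands=[
    [0.3,0,-6.3,7.7,-2.6,0.5,6],
    [0.3,0,-6.3,7.9,-1.8,0.5,6],
    [0.4,0,-6.2,8.1,-0.9,0.5,6],
    [0.3,0,-6.3,8.2,-0.1,0.5,6],
    [0.3,0,-6.3,8.1,0.9,0.6,6],
    [0.3,0,-6.2,7.9,1.8,0.5,6],
    [0.4,0,-6.3,7.7,2.6,0.5,6],
    [0.3,0,-6.2,7.4,3.4,0.4,6],
  ],
)

```text
t: 17.6
tool_pos: [0.5627, -0.2783, 0.1417]
eef_rot: [[0.517, 0.856, 0.026], [0.855, -0.517, 0.045], [0.052, -0.001, -0.999]]
wrist_force: [-0.4, 0.7, -0.8]
width: 0.0106
grasp_force: 79.6
```

```bash
cat > m5.py <<'E'
from plan import *
s=bot.observe();p0=np.array(s["tool_pos"]);Q=np.array(s["eef_rot"]);print(s["t"],p0,s["qpos"])
X=p0+Q@(FLIP@(np.array((0,0,11.3))-OFF))/1e3; L=p0+Q@(FLIP@(np.array((24,0,.5))-OFF))/1e3;print("pocket",X,"lip",L)
p=cam("side");print("pred",proj(p,X),"lip",proj(p,L)); print([(r["centre"],round(r["score"],2)) for r in bot.spot_point("ball_1",p)],[(r["centre"],round(r["score"],2)) for r in bot.spot_point("scoop_lip",p)])
E
python3 m5.py; python3 - <<'E'
from plan import *
e=tcp((.599,-.153,.12),(24,0,.5),np.pi/2,-3)
rows([(e,tool(np.pi/2,-3))],[7],6)
E
```

```text
17.6 [ 0.56274856 -0.27829149  0.14173878] [-0.61263892  0.30057603  1.60423502  0.05481979  1.24229609 -0.08687724]
pocket [ 0.60530699 -0.20782413  0.1281082 ] lip [ 0.61798158 -0.18682237  0.11857296]
pred [363.33573377 171.18424888] lip [368.23673336 171.09216378]
[([346.4, 255.5], 0.53), ([363.5, 169.9], 0.52), ([320.4, 276.8], 0.49)] []
[0.2, 0.0, -4.5, 5.0, 3.0, 0.1, 6]
[0.2, 0.0, -4.5, 4.7, 3.4, 0.0, 6]
[0.3, 0.0, -4.5, 4.4, 3.8, 0.1, 6]
[0.2, 0.0, -4.5, 4.1, 4.1, 0.0, 6]
[0.2, 0.0, -4.5, 3.7, 4.4, 0.0, 6]
[0.2, 0.0, -4.5, 3.5, 4.8, 0.0, 6]
[0.3, 0.0, -4.5, 3.0, 4.9, 0.0, 6]
-- [ 0.599  -0.2599  0.1432]
```

Emit:
servo_tool(
  commands=[
    [0.2,0,-4.5,5,3,0.1,6],
    [0.2,0,-4.5,4.7,3.4,0,6],
    [0.3,0,-4.5,4.4,3.8,0.1,6],
    [0.2,0,-4.5,4.1,4.1,0,6],
    [0.2,0,-4.5,3.7,4.4,0,6],
    [0.2,0,-4.5,3.5,4.8,0,6],
    [0.3,0,-4.5,3,4.9,0,6],
    [0,0,0,0,0,0,6],
  ],
)

```text
t: 18.55
tool_pos: [0.5991, -0.26, 0.1437]
eef_rot: [[-0.001, 1.0, 0.0], [0.999, 0.001, 0.052], [0.052, 0.0, -0.999]]
wrist_force: [0.2, -0.8, -0.6]
width: 0.0106
grasp_force: 79.6
```

```bash
python3 - <<'E'
from plan import *
Y=np.pi/2;W=[]
for z,pi in((.11,2),(.10,7),(.09,12),(.08,17),(.07,22)): W.append((tcp((.599,-.155,z),(24,0,.5),Y,pi),tool(Y,pi)))
rows(W,[2,2,2,2,2],6)
E
```

```text
[0.0, -2.5, 0.0, 0.3, -0.0, 0.7, 6]
[0.0, -2.5, 0.1, 0.3, -0.1, 0.6, 6]
-- [ 0.599  -0.2594  0.1424]
[0.0, -2.5, -0.0, 1.6, 0.0, 0.5, 6]
[0.0, -2.5, -0.0, 1.6, 0.0, 0.4, 6]
-- [ 0.599  -0.2563  0.1413]
[0.0, -2.5, -0.0, 2.1, 0.0, 0.4, 6]
[0.0, -2.5, -0.0, 2.1, 0.0, 0.3, 6]
-- [ 0.599  -0.2522  0.14  ]
[0.0, -2.5, -0.0, 2.5, 0.0, 0.3, 6]
[0.0, -2.5, -0.0, 2.5, 0.0, 0.3, 6]
-- [ 0.599  -0.2475  0.1383]
[-0.0, -2.5, -0.0, 2.9, 0.0, 0.2, 6]
[-0.0, -2.5, -0.0, 2.9, 0.0, 0.1, 6]
-- [ 0.599  -0.2421  0.1362]
```

Emit:
servo_tool(
  commands=[
    [0,-1.5,0,0.2,0,0.4,6],
    [0,-2.5,0,0.3,0,0.6,6],
    [0,-2.5,0,1.2,0,0.5,6],
    [0,-2.5,0,1.6,0,0.4,6],
    [0,-2.5,0,2.1,0,0.4,6],
    [0,-2.5,0,2.1,0,0.3,6],
    [0,-2.5,0,2.5,0,0.3,6],
    [0,-1.5,0,2,0,0.3,6],
  ],
)

```text
t: 19.35
tool_pos: [0.5986, -0.248, 0.1392]
eef_rot: [[-0.0, 1.0, 0.001], [0.965, 0.001, -0.262], [-0.262, 0.001, -0.965]]
wrist_force: [-0.9, 0.4, -1.4]
width: 0.0101
grasp_force: 79.6
```

```bash
python3 m5.py; python3 - <<'E'
from plan import *
Y=np.pi/2;W=[]
for z,pi in((.065,18),(.05,20),(.036,22),(.034,27)): W.append((tcp((.599,-.155,z),(24,0,.5),Y,pi),tool(Y,pi)))
rows(W,[2,2,2,2],6)
E
```

```text
19.35 [ 0.59861886 -0.24799659  0.13916018] [-0.38967491  0.29784995  1.63528555 -0.27157388  1.11940562 -0.28211006]
pocket [ 0.59861192 -0.17401381  0.10056993] lip [ 0.59861752 -0.15367332  0.0838695 ]
pred [357.9664128  175.62351081] lip [356.75423963 178.26323377]
[([320.6, 278.0], 0.5), ([343.4, 253.7], 0.45)] [([353.7, 176.4], 0.61)]
[0.0, -1.5, 0.1, 2.6, 0.1, 6.7, 6]
[0.1, -1.5, 0.0, 2.7, 0.0, 6.6, 6]
-- [ 0.599  -0.2465  0.1249]
[-0.0, -1.0, 0.0, 2.9, 0.0, 5.3, 6]
[-0.0, -1.0, 0.0, 2.9, 0.1, 5.2, 6]
-- [ 0.599  -0.2443  0.1131]
[-0.0, -1.0, 0.0, 2.9, -0.0, 4.8, 6]
[-0.0, -1.0, 0.0, 3.1, -0.0, 4.7, 6]
-- [ 0.599  -0.242   0.1021]
[-0.0, -2.5, 0.0, 1.8, -0.0, -3.6, 6]
[-0.0, -2.5, 0.0, 1.6, -0.0, -3.7, 6]
-- [ 0.599  -0.236   0.1075]
```

Emit:
servo_tool(
  commands=[
    [0,-1.5,0,2.6,0.1,6.7,6],
    [0,-1.5,0,2.7,0,6.6,6],
    [0,-1,0,2.9,0,5.3,6],
    [0,-1,0,2.9,0.1,5.2,6],
    [0,-1,0,2.9,0,4.8,6],
    [0,-1,0,3.1,0,4.7,6],
    [0,0,0,0,0,0,6],
  ],
)

```text
t: 20.2
tool_pos: [0.5986, -0.2418, 0.1007]
eef_rot: [[-0.003, 1.0, -0.0], [0.927, 0.003, -0.375], [-0.375, -0.001, -0.927]]
wrist_force: [-0.8, 0.8, -0.5]
width: 0.0105
grasp_force: 79.6
```

```bash
python3 m5.py; python3 - <<'E'
from plan import *
p=cam("side");im=p["img"][140:240,300:410,::-1];cv2.imwrite("pics/s6.png",cv2.resize(im,None,fx=6,fy=6,interpolation=cv2.INTER_CUBIC))
Y=np.pi/2;W=[]
for z,pi in((.035,28),(.034,34),(.033,40),(.033,44)): W.append((tcp((.599,-.155,z),(24,0,.5),Y,pi),tool(Y,pi)))
rows(W,[3,3,3,2],6)
E
```

```text
20.2 [ 0.59855678 -0.24175845  0.10074932] [-0.32146489  0.33841954  1.69019949 -0.42850077  1.02882585 -0.11673745]
pocket [ 0.59827949 -0.17292394  0.05358585] lip [ 0.59819648 -0.15472752  0.03457208]
pred [355.96175602 194.44912437] lip [354.74706848 197.98462096]
[([322.5, 279.3], 0.61)] [([350.6, 196.5], 0.62), ([321.7, 267.7], 0.49), ([360.5, 182.7], 0.41)]
[0.0, -2.0, 0.0, 1.6, -0.2, -3.2, 6]
[0.1, -2.0, 0.1, 1.6, -0.3, -3.3, 6]
[0.0, -1.9, -0.0, 1.4, -0.2, -3.3, 6]
-- [ 0.599  -0.2347  0.1099]
[0.0, -2.0, -0.0, 1.4, -0.0, -3.3, 6]
[0.0, -2.0, -0.0, 1.2, -0.0, -3.4, 6]
[0.0, -2.0, -0.0, 1.1, -0.0, -3.4, 6]
-- [ 0.599  -0.2264  0.1168]
[0.0, -2.0, -0.0, 1.4, -0.0, -3.3, 6]
[0.0, -2.0, -0.0, 1.3, -0.0, -3.4, 6]
[0.0, -2.0, -0.0, 1.1, -0.0, -3.4, 6]
-- [ 0.599  -0.2174  0.1228]
[0.0, -2.0, -0.0, 1.1, -0.0, -3.7, 6]
[0.0, -2.0, -0.0, 1.0, -0.0, -3.7, 6]
-- [ 0.599 -0.211  0.127]
```

View pics/s6.png

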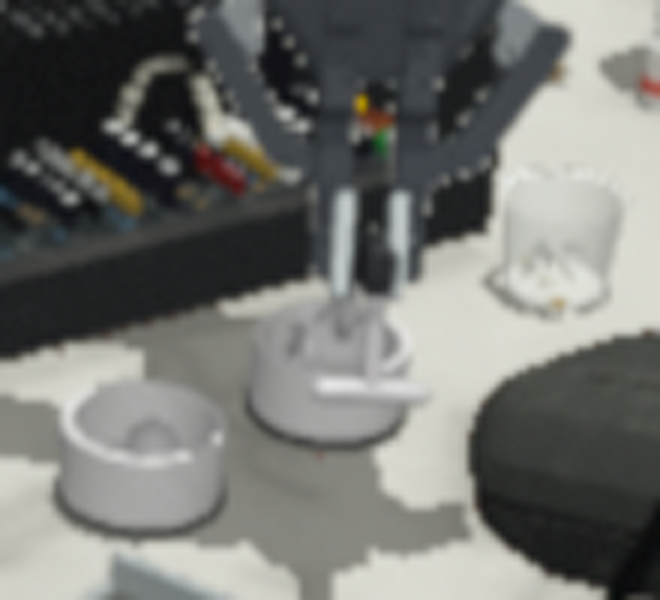

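```bash
python3 - <<'E'
from plan import *
s=bot.observe();p0=np.array(s["tool_pos"]);Q=np.array(s["eef_rot"]);p=cam("side")
for l in((-122,-20,2),(-122,20,2),(-122,0,30),(24,-18,.5),(24,18,.5),(-11,-16,14),(-11,16,14),(0,0,21)):
    print(l,(proj(p,p0+Q@(FLIP@(np.array(l)-OFF))/1e3)-(300,140))*6)
for z in(0,.034): print((proj(p,(.599,-.143,z))-(300,140))*6)
E
```

```text
(-122, -20, 2) [432.38921995 395.51920028]
(-122, 20, 2) [310.62940301 390.7564416 ]
(-122, 0, 30) [376.1237521  308.85981002]
(24, -18, 0.5) [381.22745633 346.64876818]
(24, 18, 0.5) [284.83717453 342.94460563]
(-11, -16, 14) [387.49936273 321.15742914]
(-11, 16, 14) [299.12491174 317.79464589]
(0, 0, 21) [341.61910781 297.17080059]
[321.4299318  411.83200082]
[328.73983687 334.3333531 ]
```

Emit:
servo_tool(
  commands=[
    [0,-2,0,1.6,0,-3.2,6],
    [0,-2,0,1.6,0,-3.3,6],
    [0,-2,0,1.4,0,-3.3,6],
    [0,-2,0,1.4,0,-3.3,6],
    [0,-1.5,0,0.9,0,-2.5,6],
    [0,-1.5,0,0.9,0,-2.5,6],
    [0,-1,0,0.6,0,-1.7,6],
    [0,-1,0,0.6,0,-1.7,6],
  ],
)

```text
t: 21.25
tool_pos: [0.5996, -0.2248, 0.1177]
eef_rot: [[-0.001, 1.0, 0.003], [0.818, 0.002, -0.575], [-0.575, 0.002, -0.818]]
wrist_force: [0.6, 0.3, -0.2]
width: 0.0102
grasp_force: 79.6
```

Emit:
servo_tool(
  commands=[
    [0,-1,0,0.6,0,-1.7,6],
    [0,-1,0,0.6,0,-1.7,6],
    [0,-1,0,0.6,0,-1.7,6],
    [0,-1,0,0.6,0,-1.7,6],
    [0,-1,0,0.6,0,-1.7,6],
    [0,0,0,0,0,0,6],
    [0,0,0,0,0,0,6],
    [0,0,0,0,0,0,6],
  ],
)

```text
t: 22.05
tool_pos: [0.5994, -0.2172, 0.1222]
eef_rot: [[-0.001, 1.0, 0.002], [0.766, 0.002, -0.643], [-0.643, 0.001, -0.766]]
wrist_force: [0.7, 0.4, -0.8]
width: 0.0105
grasp_force: 79.6
```

```bash
python3 m5.py; python3 - <<'E'
from plan import *
p=cam("top"); print([(r["centre"],round(r["score"],2)) for r in bot.spot_point("ball_1",p)],proj(p,(.599,-.143,.02)))
E
```

```text
22.05 [ 0.59936036 -0.21722104  0.12223676] [-0.1356862   0.35950125  1.73334991 -0.79982757  1.09376012  0.26190954]
pocket [ 0.59930123 -0.16634633  0.05609735] lip [ 0.59929646 -0.154922    0.03238818]
pred [356.34648429 192.05299008] lip [355.16162055 198.89238501]
[([320.8, 274.5], 0.63), ([345.3, 254.8], 0.45)] [([351.6, 199.1], 0.55)]
[([323.2, 143.0], 0.47), ([361.0, 170.1], 0.43), ([202.8, 129.6], 0.35)] [210.80226014 129.67430546]
```

```bash
python3 - <<'E'
from plan import *
Y=np.pi/2
e=tcp((.599,-.165,.09),(24,0,.5),Y,38); b=tcp((.599,-.19,.15),(24,0,.5),Y,0)
m=tcp((.325,-.268,.15),(-50,0,0),.8,0); print(m)
rows([(e,tool(Y,38)),(b,tool(Y,0)),(m,tool(.8,0))],[4,8,12],6)
E
```

```text
[ 0.30305374 -0.29059672  0.1792    ]
[0.0, 0.5, 0.0, -11.4, -0.1, -8.5, 6]
[0.1, 0.5, 0.0, -11.3, -0.0, -8.5, 6]
[-0.0, 0.5, 0.0, -11.3, -0.1, -8.7, 6]
[0.0, 0.5, 0.1, -11.2, -0.1, -8.8, 6]
-- [ 0.599  -0.2305  0.1776]
[0.0, 4.8, -0.0, -6.5, 0.0, 4.9, 6]
[0.0, 4.7, -0.0, -6.9, 0.0, 4.3, 6]
[0.0, 4.8, -0.0, -7.2, 0.0, 3.8, 6]
[0.0, 4.7, -0.0, -7.5, 0.0, 3.2, 6]
[0.0, 4.8, -0.0, -7.7, 0.0, 2.5, 6]
[0.0, 4.7, -0.0, -7.9, 0.0, 1.9, 6]
[0.0, 4.8, -0.0, -8.0, 0.0, 1.2, 6]
[0.0, 4.7, -0.0, -8.1, 0.0, 0.5, 6]
-- [ 0.599  -0.2955  0.1787]
[0.0, 0.0, 3.7, 0.4, -24.7, -0.1, 6]
[0.0, 0.0, 3.7, -1.2, -24.6, -0.0, 6]
[0.0, 0.0, 3.6, -2.8, -24.5, -0.1, 6]
[0.0, 0.0, 3.7, -4.3, -24.3, -0.0, 6]
[0.0, 0.0, 3.7, -5.9, -23.9, -0.1, 6]
[0.0, 0.0, 3.7, -7.4, -23.6, -0.1, 6]
[0.0, 0.0, 3.6, -8.9, -23.0, -0.0, 6]
[0.0, 0.0, 3.7, -10.3, -22.4, -0.1, 6]
[0.0, 0.0, 3.7, -11.8, -21.6, -0.0, 6]
[0.1, 0.0, 3.7, -13.1, -20.9, -0.1, 6]
[-0.0, 0.0, 3.7, -14.5, -20.0, -0.0, 6]
[-0.0, 0.0, 3.6, -15.7, -19.0, -0.1, 6]
-- [ 0.303  -0.2906  0.1792]
```

Emit:
servo_tool(
  commands=[
    [0,0,0,-5,0,-4,6],
    [0,0.5,0,-11.4,0,-8.5,6],
    [0,0.5,0,-11.3,0,-8.5,6],
    [0,0.5,0,-11.3,0,-8.7,6],
    [0,0.5,0,-6.2,0,-4.8,6],
    [0,4.8,0,-6.5,0,4.9,6],
    [0,4.7,0,-6.9,0,4.3,6],
    [0,4.8,0,-7.2,0,3.8,6],
  ],
)

```text
t: 23.1
tool_pos: [0.5996, -0.2543, 0.1785]
eef_rot: [[-0.003, 1.0, 0.003], [0.917, 0.004, -0.4], [-0.4, 0.002, -0.917]]
wrist_force: [-0.5, -0.1, -1.5]
width: 0.0106
grasp_force: 79.6
```

Emit:
servo_tool(
  commands=[
    [0,4.7,0,-7.5,0,3.2,6],
    [0,4.8,0,-7.7,0,2.5,6],
    [0,4.7,0,-7.9,0,1.9,6],
    [0,4.8,0,-8,0,1.2,6],
    [0,4.7,0,-8.1,0,0.5,6],
    [0,0,0,0,0,0,6],
  ],
)

```text
t: 23.7
tool_pos: [0.5988, -0.2986, 0.1788]
eef_rot: [[0.001, 1.0, 0.001], [1.0, -0.001, -0.001], [-0.001, 0.001, -1.0]]
wrist_force: [0.4, -0.5, -1.0]
width: 0.0103
grasp_force: 79.6
```

```bash
python3 m5.py; python3 - <<'E'
from plan import *
ps=[cam(n) for n in("top","side")]
for p in ps:
    print([(r["centre"],round(r["score"],2)) for r in bot.spot_point("ball_1",p)],proj(p,(.599,-.143,.02)))
    # bright/dark statistics not needed
t=ps[0]["img"][100:160,180:240,::-1];u=ps[1]["img"][180:240,320:380,::-1];cv2.imwrite("pics/c7.png",cv2.resize(np.hstack([t,u]),None,fx=6,fy=6,interpolation=cv2.INTER_CUBIC))
E
```

```text
23.7 [ 0.59879914 -0.29858483  0.17883576] [-5.80398635e-01  3.60837110e-01  1.45452516e+00  2.04076658e-04
  1.32490962e+00 -5.79081195e-01]
pocket [ 0.59893229 -0.21709492  0.16089037] lip [ 0.5989782  -0.19310098  0.15007701]
pred [361.96866264 158.58261891] lip [360.74272078 158.4668986 ]
[([355.9, 198.8], 0.5), ([346.4, 255.6], 0.45)] [([357.3, 158.0], 0.77), ([360.8, 172.2], 0.49)]
[([203.5, 127.5], 0.63), ([357.6, 170.0], 0.6), ([323.8, 145.8], 0.6)] [210.80226014 129.67430546]
[([322.8, 269.6], 0.67), ([320.1, 279.7], 0.55), ([354.9, 194.9], 0.53), ([345.4, 254.4], 0.42)] [354.28415904 201.08479626]
```

Emit:
servo_tool(
  commands=[
    [0,0,3.7,0.4,-24.7,0,6],
    [0,0,3.7,-1.2,-24.6,0,6],
    [0,0,3.6,-2.8,-24.5,0,6],
    [0,0,3.7,-4.3,-24.3,0,6],
    [0,0,3.7,-5.9,-23.9,0,6],
    [0,0,3.7,-7.4,-23.6,0,6],
    [0,0,3.6,-8.9,-23,0,6],
    [0,0,3.7,-10.3,-22.4,0,6],
  ],
)

```text
t: 24.85
tool_pos: [0.4014, -0.2916, 0.1786]
eef_rot: [[0.49, 0.872, 0.001], [0.872, -0.49, -0.002], [-0.001, 0.002, -1.0]]
wrist_force: [-0.6, -0.1, -0.3]
width: 0.0106
grasp_force: 79.6
```

Emit:
servo_tool(
  commands=[
    [0,0,3.7,-11.8,-21.6,0,6],
    [0,0,3.7,-13.1,-20.9,0,6],
    [0,0,3.7,-14.5,-20,0,6],
    [0,0,3.6,-15.7,-19,0,6],
    [0,0,0,0,0,0,6],
    [0,0,0,0,0,0,6],
  ],
)

```text
t: 25.45
tool_pos: [0.3038, -0.291, 0.1788]
eef_rot: [[0.694, 0.72, 0.002], [0.72, -0.694, -0.002], [-0.0, 0.003, -1.0]]
wrist_force: [1.0, -0.1, -0.4]
width: 0.0099
grasp_force: 79.6
```

```bash
python3 - <<'E'
from plan import *
a=tcp((.325,-.268,.02),(-50,0,0),.8,0);b=tcp((.325,-.268,.006),(-50,0,0),.8,0)
rows([(a,tool(.8,0)),(b,tool(.8,0))],[7,3],6)
E
```

```text
[0.0, 0.0, 0.0, -0.0, -0.2, 18.5, 6]
[0.0, 0.0, 0.1, -0.1, -0.1, 18.5, 6]
[0.1, 0.0, 0.0, -0.0, -0.2, 18.5, 6]
[-0.0, 0.0, 0.0, -0.0, -0.1, 18.5, 6]
[0.0, 0.0, 0.1, -0.1, -0.2, 18.6, 6]
[0.0, 0.0, 0.0, -0.0, -0.1, 18.5, 6]
[0.1, 0.0, 0.0, -0.0, -0.2, 18.5, 6]
-- [ 0.303  -0.2905  0.0492]
[-0.0, 0.0, 0.0, -0.0, 0.0, 4.7, 6]
[-0.0, 0.0, 0.0, -0.0, 0.0, 4.6, 6]
[-0.0, 0.0, 0.0, -0.0, 0.1, 4.7, 6]
-- [ 0.3031 -0.2906  0.0352]
```

Emit:
servo_tool(
  commands=[
    [0,0,0,0,0,18.5,6],
    [0,0,0,0,0,18.5,6],
    [0,0,0,0,0,18.5,6],
    [0,0,0,0,0,18.5,6],
    [0,0,0,0,0,18.5,6],
    [0,0,0,0,0,18.5,6],
    [0,0,0,0,0,18.5,6],
    [0,0,0,0,0,5,6],
  ],
)

```text
t: 26.25
tool_pos: [0.3036, -0.2897, 0.042]
eef_rot: [[0.693, 0.721, -0.001], [0.721, -0.693, 0.002], [0.001, -0.002, -1.0]]
wrist_force: [-0.0, -0.1, -0.7]
width: 0.0104
grasp_force: 79.6
```

Emit:
servo_tool(
  commands=[
    [0,0,0,0,0,5,6],
    [0,0,0,0,0,3,6],
    [0,0,0,0,0,1,6],
    [0,0,0,0,0,1,6],
    [0,0,0,0,0,0,6],
    [0,0,0,0,0,0,6],
  ],
)

```text
t: 26.85
tool_pos: [0.3037, -0.2915, 0.0343]
eef_rot: [[0.694, 0.72, 0.001], [0.72, -0.694, -0.001], [-0.0, 0.002, -1.0]]
wrist_force: [-0.3, 0.9, -0.9]
width: 0.0103
grasp_force: 79.6
```

Emit:
servo_tool(
  commands=[
    [0,0,0,0,0,0.7,6],
    [0,0,0,0,0,0,6],
    [0,0,0,0,0,0,6],
  ],
)

```text
t: 27.15
tool_pos: [0.3038, -0.2915, 0.0336]
eef_rot: [[0.694, 0.72, 0.001], [0.72, -0.694, -0.001], [-0.0, 0.002, -1.0]]
wrist_force: [-1.4, 1.0, 4.2]
width: 0.0105
grasp_force: 80.3
```

Emit:
servo_tool(
  commands=[
    [0,0,0,0,0,0,16],
    [0,0,0,0,0,0,22],
    [0,0,0,0,0,0,35],
    [0,0,0,0,0,0,50],
    [0,0,0,0,0,0,50],
    [0,0,0,0,0,0,50],
    [0,0,0,0,0,-5,50],
    [0,0,0,0,0,-15,50],
  ],
  grip_force=20,
)

```text
t: 27.95
tool_pos: [0.3028, -0.29, 0.0524]
eef_rot: [[0.694, 0.72, -0.001], [0.72, -0.694, 0.002], [0.001, -0.002, -1.0]]
wrist_force: [-0.1, -0.3, -0.4]
width: 0.0503
grasp_force: 0.0
```

Emit:
servo_tool(
  commands=[
    [0,0,0,0,0,-25,50],
    [0,0,0,0,0,-40,50],
    [0,0,0,0,0,-40,50],
    [0,0,0,0,0,-30,50],
    [0,0,0,-40,40,0,50],
    [0,0,0,-35,35,0,50],
    [0,0,0,0,40,0,50],
    [0,0,0,0,40,0,50],
  ],
)

```text
t: 28.75
tool_pos: [0.363, -0.4481, 0.189]
eef_rot: [[0.696, 0.718, 0.001], [0.718, -0.696, -0.002], [-0.0, 0.002, -1.0]]
wrist_force: [-0.1, -0.3, 1.2]
width: 0.0505
grasp_force: 0.0
```

```bash
python3 - <<'E'
from fit import *
P={n:cam(n) for n in("side","top")}
exp={"scoop_mid":((.325,-.268,.003)),"scoop_lip":(.325+.074*.697,-.268+.074*.717,.0035),"scoop_grip":(.325-.03*.697,-.268-.03*.717,.048)}
for n,p in P.items():
    for t,X in exp.items(): print(n,t,[(r["centre"],round(r["score"],2)) for r in bot.spot_point(t,p)],"exp",proj(p,X))
    print("balls",[(r["centre"],round(r["score"],2)) for r in bot.spot_point("ball_1",p)])
    print("mat",[(r["centre"],round(r["score"],2)) for r in bot.spot_point("mat",p)],proj(p,(.326,-.267,0)))
r=bot.masks_of("scoop",P["top"]);print(fit("scoop",[(P["top"],r[0]["pixels"].astype(np.float32))],(.36,-.233,.8),.003))
s=bot.observe();print(s["t"],s["tool_pos"])
E
```

```text
side scoop_mid [([225.0, 227.6], 0.87)] exp [227.54495505 231.43440129]
side scoop_lip [([250.2, 218.1], 0.9)] exp [254.2913098  219.34959544]
side scoop_grip [([212.8, 217.9], 0.55), ([355.9, 195.5], 0.22)] exp [215.04679859 218.15023227]
balls [([320.6, 279.6], 0.6), ([355.3, 196.0], 0.48), ([342.8, 254.6], 0.39)]
mat [([229.5, 235.2], 0.74), ([333.6, 266.0], 0.69)] [228.13339798 232.38825141]
top scoop_mid [([274.0, 273.6], 0.97), ([275.3, 271.6], 0.62)] exp [275.12169377 272.97723399]
top scoop_lip [([246.6, 247.1], 0.87)] exp [247.73386709 245.89619426]
top scoop_grip [([283.9, 285.6], 0.83)] exp [285.87193716 285.76700416]
balls [([203.9, 131.9], 0.49), ([323.8, 147.3], 0.48), ([245.6, 244.9], 0.41)]
mat [([276.0, 272.6], 0.69)] [274.66361988 272.37274177]
(array([ 0.36020491, -0.22962937,  0.82220306]), np.float64(0.7621621489524841))
29.4 [ 0.3627197  -0.44592629  0.18892829]
```

```bash
python3 -c "
from workcell import bot
print(bot.hand_in())"
```

```text
the job is handed in; nothing more can be done
None
```

The job is handed in after about 29 s of robot time: one ball is in the formerly empty foot, the other two are in the tray, and the scoop is back on its mat lengthways. My last camera check agreed with this, but no verdict came back.

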